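# Shut down the airbrush corner

### The arm

A 6-joint arm with a two-finger parallel gripper is mounted at the origin on the work surface. World frame = base frame: x ahead of the robot, y to its left, z up, the work surface at z = 0. Lengths are in m, angles in degrees, forces in N, time in s.
With the tool pointing down it reaches from about 0.375 to 0.9 m from the base axis. Payload 3.1 kg.
Tool frame: the origin (TCP) lies between the finger pads; the fingertips stand 11 mm ahead of it and the grasp point (between the pads) lies 8 mm behind it; z points along the fingers, y is the line along which they close (so a half turn about z gives the same grasp; the last joint's range is limited). The gripper opens to 87 mm and grips with 3 to 60 N. Pads are 19 mm wide; open, the fingers measure 117 mm over their backs; the gripper's body (75 mm by 190 mm) begins 51 mm behind the grasp point.
Start: joints at [62.424, 30.224, 82.088, -0, 67.689, -10.227], TCP at [0.186, 0.597, 0.234] pointing down, gripper open.
Joint ranges: [-176.69, 176.69], [-43.24, 126.21], [12.49, 139.97], [-82, 262], [0, 151.66], [-163.58, 163.58]. Speed limits (degrees/s): [159.86, 159.86, 180, 180, 180, 180].

### API

Orientations are given as a 3x3 rotation matrix whose columns are the frame's x, y, z axes.
In Python, from rig import bot, viewer, workorder, models gives the robot as it stands.
- The arm moves only by the shell command python3 -m jog 'ROWS'. ROWS is JSON, a list of rows, each a list of 7 numbers: the opening, from 0 (shut) to 1 (fully open), then the shift along the tool's x, y, z in m, then the turn, a rotation vector about the tool's x, y, z in degrees. In form: [[claw, x, y, z, ax, ay, az], ...]. A call has 1 to 20 rows; each row is the pose to reach, as a shift and turn from the pose commanded when the call began, along the tool's axes at that moment; what a row does not reach only later rows make up. A row lasts 1/8 s, in which the tool goes at most 62.5 mm and 10.7 degrees, less where a joint would pass 70% of its speed; a pose out of reach is approached as far as the arm can. A call with a gripper value outside its range is refused whole. The fingers move at their own pace and stop on an object; the grip force is fixed at half the most. Time passes only in rows, so rows that repeat a pose let the fingers close. It gives the time, the measured TCP pose, the force, the opening and the grip force at its end, in the units of the state.
- bot.read_state(): the state, without advancing time (a new reading comes with each control period).
- viewer.capture(name): name is "side" or "top" or "wrist"; returns (picture, depth): 384x512x3 uint8, blue, green, red; 384x512 float32, m along the optical axis (not along the pixel's ray), 0 where there is no reading.
- viewer.camera_info(name): a dict with "fx", "fy", "cx", "cy" (pixels), "world_to_cam" (4x4, takes a point from world to camera coordinates). Camera axes: x right, y down, z forward; pixel columns grow to the right and rows downward; lengths in m; the calibration is good to about 2 mm. A picture is of the moment at which its call begins: read the wrist's pose just before it. camera_info takes no time and is no camera call; for the wrist camera it gives the pose at the moment of the call.
- workorder.hand_in(): hands the job in; it is judged then, once.
Trained networks look in the newest picture that a camera, given by its name, has taken for a name from the list of things; names that differ only in an ending like _2 or _b are one class to them, and where a whole thing is asked for, a point or a joint stands for the part that bears it (a point fixed in the world has none). Each returns a list of dicts, best first, with "p" (0 to 1); they miss things now and then, are a little off and sometimes report something else, mostly with a low value. They report only what shows in the picture. A call takes as long as a camera call. They do not tell look-alikes from the thing itself.
- models.outline_of(camera, thing): "mask" (384x512 bool, what is visible of it).
- models.tip_of(camera, thing): "xyz" ([x, y, z] in m, in world coordinates, good to about 4 mm: a listed point, or the origin of a listed thing).
The state is a dict: "time_s": time; "joint_positions": joint angles; "qvel": joint speeds; "tau": joint torques, N m; "position": TCP position; "tcp_rot": TCP orientation; "force": force on the tool from outside, world axes, zero at the start; "moment": the same for the moment, N m; "opening": opening from 0.0 (shut) to 1.0 (fully open); "grasp_force": force on a finger pad.
Only numpy, scipy, OpenCV 4.12 (cv2) and the standard library are available. Lean on these libraries where they do the work, as an engineer would, in place of code of your own. Each camera call takes 0.05 s, during which the arm holds its last target. There are 200 camera calls.

### The job

Shut down the airbrush corner: first turn the compressor's regulator knob back to its mark and slide the lock fully home over its lug, and only then put the airbrushes away, each with its barrel centred between the two forks of a place in the clip holder and pressed fully down past the sprung jaw until it closes over it. Stand every loose brush in the pot, bristles up. There may be one or two airbrushes and two or three brushes; leave the grey model part where it lies and do not knock over the paint jars or the cement bottle.

Things in the scene. Friction and masses are not known exactly. Their poses are not given: they have to be found in the camera images.
- regknob (a joint): Regulator knob on the compressor, vertical axis. 0 = its steel lug points at the slide lock (the mark); positive = clockwise seen from above (more pressure). Range -0.6 to 2.4 rad, friction 0.04 N m, no spring. It starts clockwise of the mark.
- knob_grip (a point): On the knob's axis, middle of its grip bar (10 mm thick, 40 long, 20 high) on a black cap 42 mm across; 10 mm below the bar's top, 10 mm above the cap. Turns with the knob: its -y axis runs along the bar to the end with the white line; z up. On that side, 27 mm below this point, a steel lug 8 mm wide reaches 32 mm from the axis.
- lock (a joint): Slide lock on a level track, pointing at the knob's axis. 0 = drawn back, 0.018 m = home against its stop, its two prongs (13 mm apart) either side of the knob's 8 mm lug, so that the knob is locked. They pass the lug only with the knob within about 0.09 rad of the mark. Friction 2 N, no spring.
- lock_tab (a point): Top middle of the outer face (away from the knob) of the lock's upright steel tab, 28 mm wide, 8 thick, 15 high; moves with the lock. Its +y axis is the way home, straight at the knob's axis, 68 mm away when drawn back, 50 when home. To be pushed from outside with the fingertips; the lock's plate sticks out 8 mm beyond this face, 15 mm lower.
- compressor: Airbrush compressor, fixed: dark shell 250 (x) x 130 (y) x 162 mm high, handle on top up to 194 mm. Origin on the bench under the shell's centre. The regulator hangs on its -y side: knob axis at x = 0, y = -125 mm; the lock's track runs on from there to y = -215 mm, 133 mm above the bench.
- holder: Fixed clip holder on the mat for two airbrushes: base 100 (x) x 190 (y) x 8 mm, origin under its centre. Each place has two black forks at x = -32 and +32 mm, 10 mm wide, 54 mm clear between them: a tall tine on the -y side (to 58 mm, flared lead-in to 70 mm) and a sprung jaw on the +y side. An airbrush lies in them along x, either way round.
- clip0 (a point): Where the middle of the barrel (the airbrush's origin) belongs when it is fully seated, midway between the forks, in the place on the holder's -y side. Axes as the holder; 44 mm above the holder's underside.
- clip1 (a point): The same for the place on the +y side, 90 mm from the other.
- pot: White ceramic brush pot, fixed, 70 mm outside diameter, 62 mm inside, 90 mm high, floor 5 mm thick. Origin under its centre, on the mat, which is 3 mm thick.
- fuselage: Grey primed model fuselage section, loose, about 115 x 44 x 24 mm; origin under it. To be left alone.
- cement: Cement bottle, loose, 38 mm diameter, 60 mm high; origin under its centre. Not to be knocked over.
- jaw0 (a joint): Sprung jaw of clip0: a hinged arm with a round white nylon nose at each fork. 0 = closed, the noses over the seat, their tops 58 mm above the holder's underside; 0.07 to 0.1 rad while a barrel is pushed past. A straight push down of about 10 N on the barrel midway between the forks snaps it in; the jaw then shuts by itself.
- jaw1 (a joint): Sprung jaw of clip1: a hinged arm with a round white nylon nose at each fork. 0 = closed, the noses over the seat, their tops 58 mm above the holder's underside; 0.07 to 0.1 rad while a barrel is pushed past. A straight push down of about 10 N on the barrel midway between the forks snaps it in; the jaw then shuts by itself.
- airbrush0: Airbrush without hose, 110 g, 172 mm long, lying on its side on the mat. Origin on its axis, middle of the straight steel barrel (12 mm diameter, x = -50 to +50 mm; grip it there). +x to the brass nozzle (tip at +92 mm), tapered tail to -80 mm; at x = +57 mm the air valve (9 mm diameter) reaches 30 mm to +y and the trigger 16 mm to -y.
- airbrush1: Airbrush without hose, 110 g, 172 mm long, lying on its side on the mat. Origin on its axis, middle of the straight steel barrel (12 mm diameter, x = -50 to +50 mm; grip it there). +x to the brass nozzle (tip at +92 mm), tapered tail to -80 mm; at x = +57 mm the air valve (9 mm diameter) reaches 30 mm to +y and the trigger 16 mm to -y.
- brush0: Flat paint brush, 25 g, 190 mm long, lying on the mat. Origin on its axis at mid-length; +x to the brown bristles (x = 59 to 95 mm, 14.5 x 7 mm); aluminium ferrule at 29 to 59 mm, 14 x 8.5 mm. Wooden handle 10 mm in diameter from x = -35 to +17 mm, thinner to its end at -95 mm. Balances about 12 mm on the handle side of the origin.
- brush0_end (a point): Handle end of brush0, on its axis, 95 mm from the origin.
- brush1: Flat paint brush, 25 g, 190 mm long, lying on the mat. Origin on its axis at mid-length; +x to the brown bristles (x = 59 to 95 mm, 14.5 x 7 mm); aluminium ferrule at 29 to 59 mm, 14 x 8.5 mm. Wooden handle 10 mm in diameter from x = -35 to +17 mm, thinner to its end at -95 mm. Balances about 12 mm on the handle side of the origin.
- brush1_end (a point): Handle end of brush1, on its axis, 95 mm from the origin.
- brush2: Flat paint brush, 25 g, 190 mm long, lying on the mat. Origin on its axis at mid-length; +x to the brown bristles (x = 59 to 95 mm, 14.5 x 7 mm); aluminium ferrule at 29 to 59 mm, 14 x 8.5 mm. Wooden handle 10 mm in diameter from x = -35 to +17 mm, thinner to its end at -95 mm. Balances about 12 mm on the handle side of the origin.
- brush2_end (a point): Handle end of brush2, on its axis, 95 mm from the origin.
- paint0: Paint jar, loose, 34 mm diameter, 50 mm high; origin under its centre. Not to be knocked over.
- paint1: Paint jar, loose, 34 mm diameter, 50 mm high; origin under its centre. Not to be knocked over.
- paint2: Paint jar, loose, 34 mm diameter, 50 mm high; origin under its centre. Not to be knocked over.
Mind the look-alikes: they are no part of the job. Leave any turquoise or yellow look-alike of the pot alone. Leave any purple look-alike of the airbrush1 alone.

How it is judged:
By the outcome, as a careful person would: the job done as asked, in the order asked, and still so for the second after the job is handed in, with the robot touching nothing.
Of airbrush1, brush0, brush1, brush2 only 3 to 4 are there at a start; the rules pass over those that are not, and their reading is None.
At some moment in a run one of airbrush0, airbrush1, brush0, brush1, brush2 may be knocked a few centimetres aside while the robot is not near it.
It also fails if it takes over 210 s, if anything falls off the work surface, if the arm or the gripper's body presses on something with over 40 N, if the wrist force passes 120 N, or if a joint passes its speed limit or range.

## Working session

There is one attempt and no reset: what is moved stays moved. The work goes in short steps, Python scripts to look and compute and a shell command to move; the robot and the scene stay as the last step left them, time stands still between calls to the robot, and variables do not carry over. Pictures are saved under pics/ and viewed, at most 14 in all, crops included, and the job is handed in when it is done.

```bash
mkdir -p pics; ls; cat > h.py <<'E'
import numpy as np, cv2, json
from rig import bot, viewer, workorder, models
def snap(cam,name=None):
    im,d=viewer.capture(cam)
    if name: cv2.imwrite(f'pics/{name}.png',im)
    return im,d
def toworld(ci,u,v,z):
    T=np.linalg.inv(ci['world_to_cam'])
    p=np.array([(u-ci['cx'])/ci['fx']*z,(v-ci['cy'])/ci['fy']*z,z,1.0]); return (T@p)[:3]
def topix(ci,p):
    c=ci['world_to_cam']@np.r_[p,1]; return ci['fx']*c[0]/c[2]+ci['cx'],ci['fy']*c[1]/c[2]+ci['cy'],c[2]
def cloud(ci,d,mask):
    v,u=np.nonzero(mask&(d>0)); z=d[v,u]
    P=np.stack([(u-ci['cx'])/ci['fx']*z,(v-ci['cy'])/ci['fy']*z,z,np.ones_like(z)])
    return (np.linalg.inv(ci['world_to_cam'])@P)[:3].T
def goto(p,R=None):
    "shift & rotvec in tool frame from current pose (measured) to p,R"
    s=bot.read_state(); R0=np.array(s['tcp_rot']); 
    sh=R0.T@(np.array(p)-s['position'])
    rv=np.zeros(3) if R is None else np.degrees(cv2.Rodrigues(R0.T@R)[0].ravel())
    return sh.round(4),rv.round(2)
def down(yaw):
    "tool pointing down, tool y (closing) axis at yaw deg in world xy"
    a=np.radians(yaw); y=np.array([np.cos(a),np.sin(a),0]); z=np.array([0,0,-1.]); return np.stack([np.cross(y,z),y,z],1)
E
python3 - <<'E'
from h import *
np.set_printoptions(precision=4,suppress=True)
s=bot.read_state(); print(s['time_s'],s['position'],np.array(s['tcp_rot']))
for c in ('side','top'):
    snap(c,c+'0'); ci=viewer.camera_info(c)
    print(c,ci['fx'],np.linalg.inv(ci['world_to_cam'])[:3].round(3).tolist())
    for t in ['knob_grip','lock_tab','compressor','holder','clip0','clip1','pot','fuselage','cement','airbrush0','brush0','brush0_end','paint0']:
        for r in models.tip_of(c,t):
            x=np.array(r['xyz']); print(' ',t,round(r['p'],2),x.round(3),np.round(topix(ci,x)[:2]))
print(bot.read_state()['time_s'])
E
```

```text
pics
0.0 [0.186  0.5959 0.2326] [[-0.9545  0.2982 -0.001 ]
 [ 0.2982  0.9545 -0.0019]
 [ 0.0004 -0.0021 -1.    ]]
side 402.2035203343673 [[0.997, -0.042, 0.071, 0.392], [-0.081, -0.673, 0.735, -0.948], [0.017, -0.738, -0.674, 1.061]]
  knob_grip 0.52 [0.509 0.431 0.166] [252. 125.]
  knob_grip 0.21 [ 0.716 -0.17   0.005] [329. 267.]
  lock_tab 0.52 [0.517 0.362 0.157] [255. 137.]
  compressor 0.65 [ 0.494  0.553 -0.002] [246. 142.]
  holder 0.78 [ 0.519 -0.345  0.001] [275. 321.]
  clip0 0.96 [ 0.522 -0.3    0.051] [275. 298.]
  clip0 0.19 [0.497 0.17  0.011] [253. 198.]
  clip1 0.96 [ 0.522 -0.3    0.051] [275. 298.]
  clip1 0.19 [0.497 0.17  0.011] [253. 198.]
  pot 0.77 [0.695 0.503 0.002] [292. 146.]
  pot 0.67 [0.692 0.044 0.002] [309. 221.]
  pot 0.57 [0.692 0.384 0.002] [295. 163.]
  pot 0.48 [ 0.758 -0.05   0.001] [333. 239.]
  fuselage 0.55 [ 0.718 -0.169  0.006] [329. 267.]
  cement 0.56 [ 0.756 -0.047  0.001] [332. 239.]
  airbrush0 0.79 [ 0.239 -0.451  0.005] [175. 363.]
  airbrush0 0.73 [ 0.482 -0.148  0.01 ] [256. 265.]
  airbrush0 0.56 [ 0.509 -0.079  0.015] [263. 247.
[... 1068 characters left out ...]
0.   ] [167. 144.]
  pot 0.79 [0.691 0.047 0.003] [267. 141.]
  fuselage 0.63 [ 0.714 -0.17   0.001] [331. 133.]
  cement 0.53 [ 0.753 -0.048  0.007] [295. 122.]
  airbrush0 0.72 [ 0.248 -0.45   0.003] [418. 270.]
  airbrush0 0.7 [ 0.503 -0.08   0.011] [306. 195.]
  airbrush0 0.58 [ 0.482 -0.148  0.013] [326. 201.]
  brush0 0.61 [0.502 0.172 0.008] [231. 197.]
  brush0 0.61 [0.472 0.083 0.007] [257. 205.]
  brush0_end 0.64 [0.402 0.164 0.005] [234. 226.]
  paint0 0.57 [0.68  0.191 0.007] [225. 145.]
  paint0 0.52 [ 0.726  0.215 -0.001] [218. 132.]
  paint0 0.48 [ 0.64  -0.07   0.001] [302. 155.]
  paint0 0.2 [ 0.493  0.553 -0.002] [120. 202.]
  paint0 0.17 [0.475 0.085 0.005] [257. 205.]
1.4
```

```bash
python3 -c "
import cv2
a=cv2.imread('pics/top0.png')[90:300,90:450];cv2.imwrite('pics/top0c.png',cv2.resize(a,(800,467),interpolation=cv2.INTER_CUBIC))
a=cv2.imread('pics/side0.png')[80:384,140:400];cv2.imwrite('pics/side0c.png',cv2.resize(a,None,fx=1.95,fy=1.95,interpolation=cv2.INTER_CUBIC))"
```

```text
(no output)
```

View pics/top0c.png

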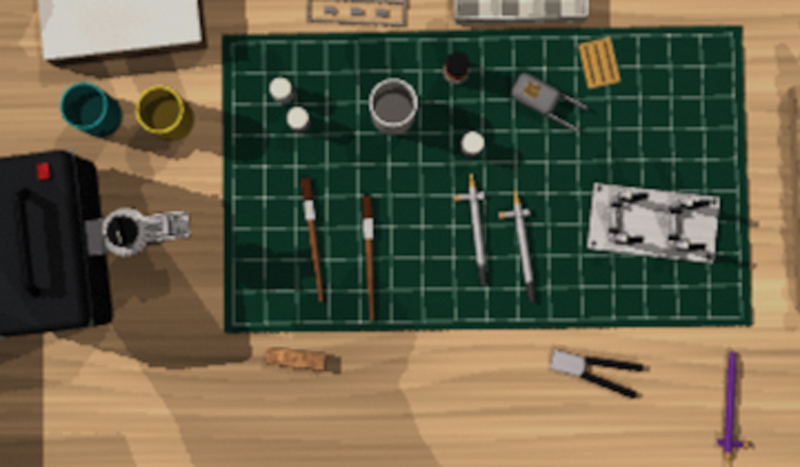

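View pics/side0c.png

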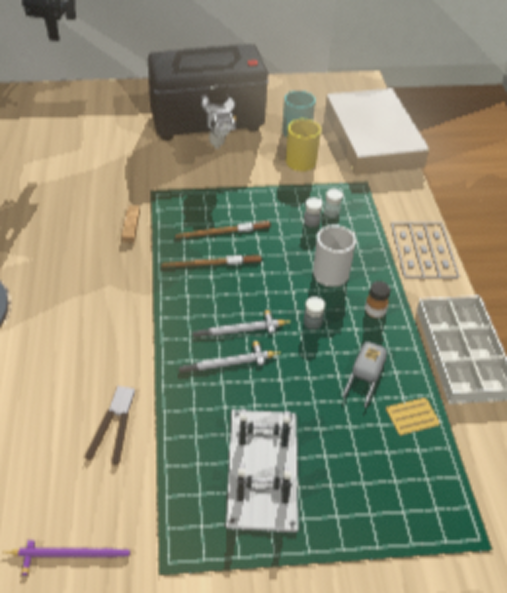

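Two steel airbrushes (top crop 478,230 and 525,245; purple one at 730,405 is the look-alike), two brushes (315,240 and 370,258), and the white pot at 393,105 (turquoise 88,108 and yellow 160,108 are look-alikes). Next I look at the knob closely.

```bash
python3 - <<'E'
from h import *
s=bot.read_state(); T=np.eye(4);T[:3,:3]=s['tcp_rot'];T[:3,3]=s['position']
ci=viewer.camera_info('wrist'); print(ci['fx'],(np.linalg.inv(T)@np.linalg.inv(ci['world_to_cam'])).round(3))
print(goto([.51,.39,.36],down(98)), goto([.186,.596,.36]))
E
```

```text
341.87706815686613 [[ 0.    -0.966 -0.258  0.071]
 [ 1.     0.     0.001 -0.001]
 [-0.001 -0.258  0.966 -0.151]
 [ 0.     0.     0.     1.   ]]
(array([-0.3705, -0.1006, -0.1264]), array([ -0.  ,  -0.  , -25.35])) (array([ 1.000e-04, -6.000e-04, -1.265e-01]), array([0., 0., 0.]))
```

```bash
python3 -m jog '[[1,0,0,-0.06,0,0,0],[1,-0.06,-0.01,-0.066,0,0,-6],[1,-0.364,-0.081,-0.066,0,0,-25],[1,-0.364,-0.081,-0.066,0,0,-25],[1,-0.364,-0.081,-0.066,0,0,-25],[1,-0.364,-0.081,-0.066,0,0,-25],[1,-0.364,-0.081,-0.066,0,0,-25],[1,-0.364,-0.081,-0.066,0,0,-25],[1,-0.364,-0.081,-0.066,0,0,-25]]'
cat > k.py <<'E'
from h import *
import sys
snap('wrist',sys.argv[1]); ci=viewer.camera_info('wrist'); s=bot.read_state()
print(s['position'],s['force'])
for t in ['knob_grip','lock_tab']:
    for r in models.tip_of('wrist',t):
        x=np.array(r['xyz']); print(t,round(r['p'],2),x.round(4),np.round(topix(ci,x)[:2]))
E
python3 k.py k1
```

```text
time_s: 2.52
position: [0.5095, 0.4104, 0.2992]
tcp_rot: [[-0.991, -0.132, -0.001], [-0.132, 0.991, 0.0], [0.001, 0.0, -1.0]]
force: [-0.4, -0.5, 0.3]
opening: 1.001
grasp_force: 0.0
[0.50867553 0.4110347  0.29938754] [-0.07496018 -0.69515311 -0.13550993]
knob_grip 0.89 [0.5113 0.4327 0.1626] [280. 182.]
knob_grip 0.21 [0.4072 0.1611 0.0102] [60. 37.]
lock_tab 0.76 [0.5182 0.3618 0.1588] [199. 178.]
lock_tab 0.53 [0.4992 0.1705 0.0091] [ 69. 115.]
```

View pics/k1.png

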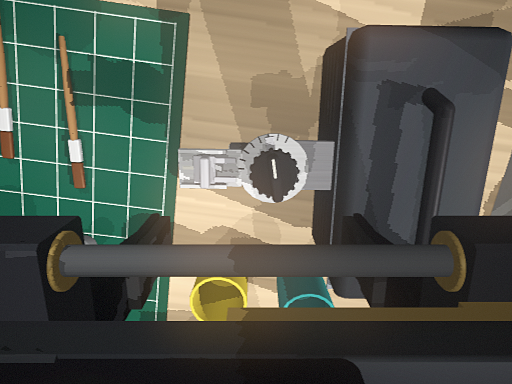

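The white line at (274,160)-(277,178) points to the picture's top (world -x), so the knob is about 90° clockwise of the mark; the lock is at (205,168). Measuring the bar direction.

```bash
python3 - <<'E'
from h import *
ci=viewer.camera_info('wrist'); im=cv2.imread('pics/k1.png'); _,d=snap('wrist')
g=im.min(2); m=np.zeros(g.shape,np.uint8); m[155:185,265:285]=g[155:185,265:285]>170
v,u=np.nonzero(m); print(len(u))
P=np.array([toworld(ci,a,b,0) for a,b in zip(u,v)])
C=np.linalg.inv(ci['world_to_cam'])[:3,3]
def atz(a,b,z):
    q=toworld(ci,a,b,1)-C; return C+q*(z-C[2])/q[2]
P=np.array([atz(a,b,.173) for a,b in zip(u,v)])
c=P.mean(0); w=np.linalg.svd(P-c)[2][0]; print('line',c,np.degrees(np.arctan2(w[1],w[0])), (P@w).min(),(P@w).max())
# heights around
Q=cloud(ci,d,np.ones(g.shape,bool)); 
for n,lo,hi in [('bar',.163,.185)]:
    k=Q[(Q[:,2]>lo)&(Q[:,2]<hi)&(abs(Q[:,0]-.51)<.03)&(abs(Q[:,1]-.43)<.03)]
    c=k.mean(0); w=np.linalg.svd(k[:,:2]-c[:2])[2][0]; print(n,len(k),c,k[:,2].max(),np.degrees(np.arctan2(w[1],w[0])), np.ptp(k@np.r_[w,0]))
k=Q[(Q[:,2]>.146)&(Q[:,2]<.162)&(abs(Q[:,0]-.51)<.03)&(abs(Q[:,1]-.43)<.03)]
if len(k): print('cap',len(k),k.min(0),k.max(0),np.median(k,0))
a=im[120:230,160:350]; cv2.imwrite('pics/k1c.png',cv2.resize(a,None,fx=4,fy=4,interpolation=cv2.INTER_CUBIC))
E
```

```text
55
line [0.49740724 0.42509241 0.173     ] 16.046282353377038 0.5873964234959038 0.603695364255664
bar 557 [0.50585859 0.42528503 0.17534825] 0.17792094233956474 15.410378422883333 0.0403196235278217
cap 1357 [0.48506554 0.40363035 0.14616544] [0.52938615 0.44817502 0.16127148] [0.50559983 0.42269357 0.15603088]
```

View pics/k1c.png

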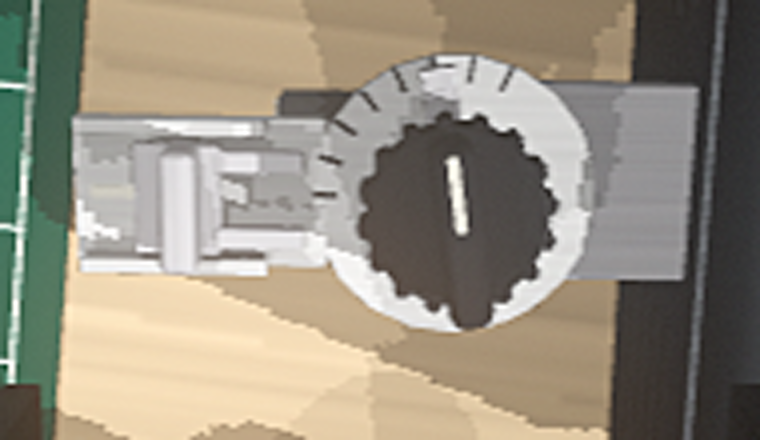

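```bash
python3 - <<'E'
from h import *
ci=viewer.camera_info('wrist'); s=bot.read_state(); print(np.round(s['joint_positions'],1))
_,d=snap('wrist'); Q=cloud(ci,d,np.ones(d.shape,bool))
k=Q[(abs(Q[:,0]-.516)<.035)&(abs(Q[:,1]-.36)<.035)&(Q[:,2]>.1)]
print(np.histogram(k[:,2],np.arange(.13,.175,.003)))
t=k[k[:,2]>.152]; c=t.mean(0); w=np.linalg.svd(t[:,:2]-c[:2])[2][0]; print('tab',len(t),c,t[:,2].max(),np.degrees(np.arctan2(w[1],w[0])),np.ptp(t[:,:2]@w),np.ptp(t[:,:2]@[-w[1],w[0]]))
# shell front face: points with z .05-.14 near y .49
k=Q[(Q[:,2]>.03)&(Q[:,2]<.13)&(Q[:,1]>.46)&(Q[:,1]<.53)&(abs(Q[:,0]-.5)<.12)]
if len(k)>50: p=np.polyfit(k[:,0],k[:,1],1); print('face',len(k),np.degrees(np.arctan(p[0])))
k=Q[(Q[:,2]>.14)&(Q[:,2]<.17)&(Q[:,1]>.46)&(Q[:,0]>.38)]; 
# shell top edge: min y per x bin
b=[(x,k[abs(k[:,0]-x)<.004][:,1].min()) for x in np.arange(.40,.60,.01) if (abs(k[:,0]-x)<.004).sum()>5]; b=np.array(b); print(b.round(3).tolist())
# lock plate extents
k=Q[(Q[:,2]>.125)&(Q[:,2]<.15)&(Q[:,1]>.33)&(Q[:,1]<.39)&(abs(Q[:,0]-.515)<.04)]
c=k.mean(0);w=np.linalg.svd(k[:,:2]-c[:2])[2][0]; print('plate',len(k),c,np.degrees(np.arctan2(w[1],w[0])),np.ptp(k[:,:2]@w))
E
```

```text
bash:   580 Killed                     python3 - <<'E'
from h import *
ci=viewer.camera_info('wrist'); s=bot.read_state(); print(np.round(s['joint_positions'],1))
_,d=snap('wrist'); Q=cloud(ci,d,np.ones(d.shape,bool))
k=Q[(abs(Q[:,0]-.516)<.035)&(abs(Q[:,1]-.36)<.035)&(Q[:,2]>.1)]
print(np.histogram(k[:,2],np.arange(.13,.175,.003)))
t=k[k[:,2]>.152]; c=t.mean(0); w=np.linalg.svd(t[:,:2]-c[:2])[2][0]; print('tab',len(t),c,t[:,2].max(),np.degrees(np.arctan2(w[1],w[0])),np.ptp(t[:,:2]@w),np.ptp(t[:,:2]@[-w[1],w[0]]))
# shell front face: points with z .05-.14 near y .49
k=Q[(Q[:,2]>.03)&(Q[:,2]<.13)&(Q[:,1]>.46)&(Q[:,1]<.53)&(abs(Q[:,0]-.5)<.12)]
if len(k)>50: p=np.polyfit(k[:,0],k[:,1],1); print('face',len(k),np.degrees(np.arctan(p[0])))
k=Q[(Q[:,2]>.14)&(Q[:,2]<.17)&(Q[:,1]>.46)&(Q[:,0]>.38)]; 
# shell top edge: min y per x bin
b=[(x,k[abs(k[:,0]-x)<.004][:,1].min()) for x in np.arange(.40,.60,.01) if (abs(k[:,0]-x)<.004).sum()>5]; b=np.array(b); print(b.round(3).tolist())
# lock plate extents
k=Q[(Q[:,2]>.125)&(Q[:,2]<.15)&(Q[:,1]>.33)&(Q[:,1]<.39)&(abs(Q[:,0]-.515)<.04)]
c=k.mean(0);w=np.linalg.svd(k[:,:2]-c[:2])[2][0]; print('plate',len(k),c,np.degrees(np.arctan2(w[1],w[0])),np.ptp(k[:,:2]@w))
E
```

```bash
cat >> h.py <<'E'
def axis2(t):
    "centre, yaw deg, length, width of points in xy (min-area rectangle)"
    (cx,cy),(a,b),g=cv2.minAreaRect((t[:,:2]*1000).astype(np.float32)); w=np.linalg.eigh(np.cov(t[:,:2].T))[1][:,1]
    r=t[:,:2]@w; q=t[:,:2]@[-w[1],w[0]]
    return np.round([cx/1000,cy/1000],4),round(float(np.degrees(np.arctan2(w[1],w[0]))),1),np.ptp(r).round(4),np.ptp(q).round(4),'rect',round(g,1)
E
python3 - <<'E'
from h import *
ci=viewer.camera_info('wrist'); s=bot.read_state(); print(s['time_s'],np.round(s['joint_positions'],1))
_,d=snap('wrist'); Q=cloud(ci,d,np.ones(d.shape,bool))
k=Q[(abs(Q[:,0]-.516)<.035)&(abs(Q[:,1]-.36)<.035)&(Q[:,2]>.1)]
print(np.histogram(k[:,2],np.arange(.13,.175,.003))[0])
t=k[k[:,2]>.152]; print('tab',len(t),t[:,2].max(),axis2(t))
k=Q[(Q[:,2]>.03)&(Q[:,2]<.13)&(Q[:,1]>.46)&(Q[:,1]<.53)&(abs(Q[:,0]-.5)<.12)]
if len(k)>50: print('face',len(k),np.degrees(np.arctan(np.polyfit(k[:,0],k[:,1],1)[0])))
k=Q[(Q[:,2]>.14)&(Q[:,2]<.17)&(Q[:,1]>.46)&(Q[:,0]>.38)]
b=np.array([(x,k[abs(k[:,0]-x)<.004][:,1].min()) for x in np.arange(.40,.60,.01) if (abs(k[:,0]-x)<.004).sum()>5]); print(b.round(3).tolist())
k=Q[(Q[:,2]>.125)&(Q[:,2]<.15)&(Q[:,1]>.33)&(Q[:,1]<.39)&(abs(Q[:,0]-.515)<.04)]
print('plate',len(k),axis2(k))
E
```

```text
2.775 [ 29.2  29.1  73.1   0.   77.9 -68.5]
[401 687 114 575 310   9  26   9 162 111   0   0   0   0]
tab 22911 0.4083575641817712 (array([0.5047, 0.3721]), 121.8, np.float64(0.0524), np.float64(0.0483), 'rect', 90.0)
face 4229 5.331157386248017
[[0.4, 0.473], [0.41, 0.474], [0.42, 0.475], [0.43, 0.477], [0.44, 0.478], [0.45, 0.479], [0.46, 0.48], [0.47, 0.481], [0.48, 0.483], [0.49, 0.484], [0.5, 0.485], [0.51, 0.486], [0.52, 0.487], [0.53, 0.488], [0.54, 0.489], [0.55, 0.49], [0.56, 0.492], [0.57, 0.493], [0.59, 0.51]]
plate 1926 (array([0.5147, 0.364 ]), 101.1, np.float64(0.0577), np.float64(0.0402), 'rect', 6.2)
```

```bash
python3 - <<'E'
from h import *
print(goto([.5065,.4262,.21],down(105.7)),goto([.5065,.4262,.1715],down(105.7)))
E
```

```text
(array([-0.0001,  0.0146,  0.0898]), array([ 0.01, -0.  , -7.93])) (array([-1.000e-04,  1.460e-02,  1.283e-01]), array([ 0.01, -0.  , -7.93]))
```

```bash
python3 -m jog '[[0.45,0,0.015,0.04,0,0,-8],[0.45,0,0.015,0.09,0,0,-8],[0.45,0,0.015,0.09,0,0,-8],[0.45,0,0.015,0.09,0,0,-8],[0.45,0,0.015,0.115,0,0,-8],[0.45,0,0.015,0.128,0,0,-8],[0.45,0,0.015,0.128,0,0,-8]]'; python3 -m jog '[[0,0,0,0,0,0,0],[0,0,0,0,0,0,0],[0,0,0,0,0,0,0],[0,0,0,0,0,0,0],[0,0,0,0,0,0,0],[0,0,0,0,0,0,0]]'
```

```text
time_s: 3.7
position: [0.5077, 0.4256, 0.172]
tcp_rot: [[-0.963, -0.27, 0.0], [-0.27, 0.963, 0.0], [-0.0, 0.0, -1.0]]
force: [-0.2, -1.0, 0.1]
opening: 0.453
grasp_force: 0.0
time_s: 4.45
position: [0.5076, 0.4262, 0.172]
tcp_rot: [[-0.963, -0.27, 0.0], [-0.27, 0.963, 0.001], [-0.001, 0.001, -1.0]]
force: [-0.2, 1.9, 2.3]
opening: 0.115
grasp_force: 30.0
```

```bash
python3 -m jog '[[0,0,0,0,0,0,-10],[0,0,0,0,0,0,-20],[0,0,0,0,0,0,-30],[0,0,0,0,0,0,-40],[0,0,0,0,0,0,-50],[0,0,0,0,0,0,-60],[0,0,0,0,0,0,-70],[0,0,0,0,0,0,-78],[0,0,0,0,0,0,-81],[0,0,0,0,0,0,-81],[0,0,0,0,0,0,-81]]'; python3 -m jog '[[0.4,0,0,0,0,0,0],[0.4,0,0,0,0,0,0],[0.4,0,0,0,0,0,0],[0.4,0,0,-0.05,0,0,0],[0.4,0,0,-0.1,0,0,0],[0.4,0.05,0,-0.12,0,0,0],[0.4,0.05,0,-0.12,0,0,0]]'
python3 k.py k2; python3 - <<'E'
from h import *
im=cv2.imread('pics/k2.png'); cv2.imwrite('pics/k2c.png',im)
E
```

```text
time_s: 5.82
position: [0.5081, 0.4259, 0.1719]
tcp_rot: [[0.115, -0.993, 0.001], [-0.993, -0.115, 0.001], [-0.001, -0.001, -1.0]]
force: [0.5, 3.0, 1.8]
opening: 0.112
grasp_force: 30.0
time_s: 6.7
position: [0.5147, 0.3738, 0.294]
tcp_rot: [[0.113, -0.994, 0.004], [-0.994, -0.113, 0.0], [-0.0, -0.004, -1.0]]
force: [0.4, 0.5, -0.3]
opening: 0.4
grasp_force: 0.0
[0.51381073 0.37490808 0.29247393] [0.04126523 0.58184231 0.56054607]
knob_grip 0.71 [0.5088 0.4304 0.1644] [254. 239.]
lock_tab 0.91 [0.5195 0.3612 0.1541] [251. 159.]
```

View pics/k2.png

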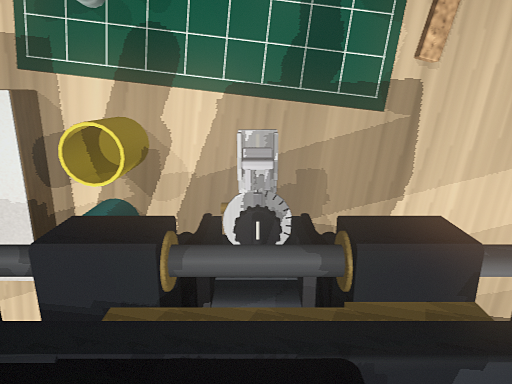

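The white line (258,228) now points straight at the lock (257,158). Measuring the tab for the push.

```bash
python3 - <<'E'
from h import *
ci=viewer.camera_info('wrist'); _,d=snap('wrist'); m=np.zeros(d.shape,bool); m[120:200,225:290]=1
Q=cloud(ci,d,m); t=Q[(Q[:,2]>.151)&(Q[:,2]<.17)&(Q[:,1]<.385)]
print(len(t),np.median(t[:,2]),t[:,2].max(),axis2(t))
e=np.array([-.1167,.993]); r=(t[:,:2]-[.508,.426])@e; n=(t[:,:2]-[.508,.426])@[.993,.1167]
print('along',np.percentile(r,[1,50,99]),'across',np.percentile(n,[1,50,99]))
p=np.array([.508,.426])-e*.068; print(p)
print(goto([*(p-e*.030),.1655],down(186.7)))
print(goto([*(p-e*.030),.24],down(186.7)))
print(bot.read_state()['joint_positions'])
E
```

```text
319 0.15692173869471526 0.1590640184986653 (array([0.5152, 0.3636]), -173.4, np.float64(0.0275), np.float64(0.0075), 'rect', 6.5)
along [-0.06641337 -0.06300263 -0.05909275] across [-0.01381834 -0.00018639  0.0134293 ]
[0.5159356 0.358476 ]
(array([ 0.0479, -0.0014,  0.1249]), array([ 0.12, -0.02, -0.03]))
(array([ 0.048 , -0.0012,  0.0504]), array([ 0.12, -0.02, -0.03]))
[ 2.62045433e+01  2.80096835e+01  7.64857001e+01  2.43455769e-02
  7.56270466e+01 -1.60467463e+02]
```

```bash
python3 -m jog '[[0,0.03,-0.001,0.02,0,0,10],[0,0.055,-0.001,0.05,0,0,20],[0,0.055,-0.001,0.05,0,0,30],[0,0.055,-0.001,0.05,0,0,40],[0,0.055,-0.001,0.05,0,0,50],[0,0.055,-0.001,0.05,0,0,60],[0,0.055,-0.001,0.05,0,0,70],[0,0.055,-0.001,0.05,0,0,80],[0,0.055,-0.001,0.05,0,0,90],[0,0.055,-0.001,0.09,0,0,90],[0,0.055,-0.001,0.13,0,0,90],[0,0.055,-0.001,0.13,0,0,90]]'; python3 -m jog '[[0,0,0.005,0,0,0,0],[0,0,0.01,0,0,0,0],[0,0,0.015,0,0,0,0],[0,0,0.02,0,0,0,0],[0,0,0.024,0,0,0,0],[0,0,0.028,0,0,0,0]]'
```

```text
time_s: 8.4
position: [0.5176, 0.321, 0.1574]
tcp_rot: [[-0.993, -0.117, -0.009], [-0.117, 0.993, -0.003], [0.01, -0.002, -1.0]]
force: [-1.1, -0.4, -0.0]
opening: 0.007
grasp_force: 0.0
time_s: 9.15
position: [0.5175, 0.3494, 0.1616]
tcp_rot: [[-0.993, -0.116, 0.0], [-0.116, 0.993, 0.0], [-0.0, -0.0, -1.0]]
force: [-0.2, 0.6, -0.3]
opening: 0.002
grasp_force: 0.0
```

```bash
python3 -m jog '[[0,0,0.003,0,0,0,0],[0,0,0.006,0,0,0,0],[0,0,0.009,0,0,0,0],[0,0,0.012,0,0,0,0]]'; python3 -m jog '[[0,0,0.002,0,0,0,0],[0,0,0.004,0,0,0,0],[0,0,0.006,0,0,0,0]]';  python3 -m jog '[[0,0,0.002,0,0,0,0],[0,0,0.004,0,0,0,0]]'
```

```text
time_s: 9.65
position: [0.5162, 0.361, 0.1615]
tcp_rot: [[-0.993, -0.116, -0.0], [-0.116, 0.993, -0.0], [0.0, -0.0, -1.0]]
force: [-0.1, -2.9, 0.4]
opening: 0.004
grasp_force: 1.0
time_s: 10.02
position: [0.5154, 0.3672, 0.1615]
tcp_rot: [[-0.993, -0.116, -0.0], [-0.116, 0.993, -0.0], [0.0, -0.0, -1.0]]
force: [0.2, -1.8, 0.8]
opening: 0.008
grasp_force: 1.0
time_s: 10.28
position: [0.5153, 0.3682, 0.1616]
tcp_rot: [[-0.993, -0.117, -0.0], [-0.117, 0.993, -0.007], [0.001, -0.007, -1.0]]
force: [2.0, -12.6, 4.3]
opening: 0.003
grasp_force: 6.2
```

```bash
python3 -m jog '[[0,0,0.002,0,0,0,0],[0,0,0.002,0,0,0,0],[0,0,-0.02,0,0,0,0],[0,0,-0.03,-0.05,0,0,0],[0,0,-0.03,-0.1,0,0,0],[0,0,-0.03,-0.13,0,0,0],[0,0,-0.03,-0.13,0,0,0]]'; python3 k.py k3; python3 - <<'E'
from h import *
ci=viewer.camera_info('wrist'); _,d=snap('wrist'); Q=cloud(ci,d,np.ones(d.shape,bool)); 
e=np.array([-.1167,.993]); r=(Q[:,:2]-[.508,.426])@e; n=(Q[:,:2]-[.508,.426])@[.993,.1167]
k=(Q[:,2]>.151)&(Q[:,2]<.165)&(abs(n)<.02)&(r<-.03)&(r>-.09); print(k.sum(),np.percentile(r[k],[1,50,99]))
im=cv2.imread('pics/k3.png'); u,v,_=topix(ci,[.511,.40,.15]); u=int(u);v=int(v); print(u,v); cv2.imwrite('pics/k3c.png',cv2.resize(im[max(v-70,0):v+70,max(u-90,0):u+90],None,fx=4,fy=4,interpolation=cv2.INTER_CUBIC))
E
```

```text
time_s: 11.15
position: [0.5199, 0.3422, 0.2946]
tcp_rot: [[-0.993, -0.116, 0.006], [-0.116, 0.993, 0.004], [-0.007, 0.004, -1.0]]
force: [-0.2, 0.0, -0.3]
opening: 0.004
grasp_force: 0.0
[0.51866264 0.34156819 0.29227605] [-0.40508174 -0.06557165  0.11408467]
knob_grip 0.56 [0.5074 0.4292 0.1632] [360. 176.]
lock_tab 0.62 [0.5145 0.3783 0.158 ] [299. 176.]
314 [-0.05022462 -0.0466366  -0.04234385]
323 175
```

View pics/k3c.png

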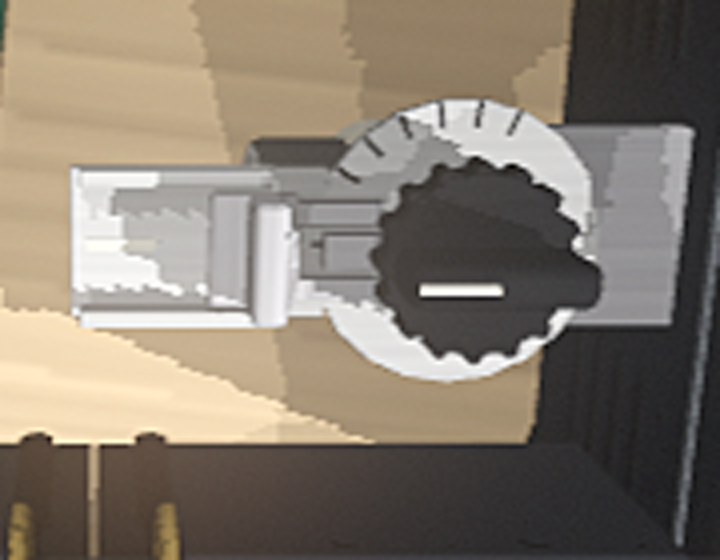

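The tab moved in (now at crop 270,265) with the line (460,290) in line with the lock; the measured travel is about 16.5 mm, so I press again harder to be certain.

```bash
python3 -m jog '[[0,0,-0.005,0.05,0,0,0],[0,0,-0.005,0.1,0,0,0],[0,0,-0.005,0.132,0,0,0],[0,0,0.01,0.132,0,0,0],[0,0,0.022,0.132,0,0,0],[0,0,0.026,0.132,0,0,0],[0,0,0.028,0.132,0,0,0]]'; python3 -m jog '[[0,0,0.002,0,0,0,0],[0,0,0.004,0,0,0,0],[0,0,0.004,0,0,0,0]]'
```

```text
time_s: 12.22
position: [0.5163, 0.3682, 0.1611]
tcp_rot: [[-0.993, -0.118, 0.003], [-0.118, 0.993, -0.003], [-0.003, -0.003, -1.0]]
force: [2.2, -7.6, 1.4]
opening: 0.005
grasp_force: 3.9
time_s: 12.6
position: [0.5163, 0.3684, 0.1611]
tcp_rot: [[-0.993, -0.117, 0.003], [-0.117, 0.993, -0.009], [-0.002, -0.009, -1.0]]
force: [1.7, -12.8, 3.6]
opening: 0.005
grasp_force: 6.8
```

```bash
python3 -m jog '[[0,0,-0.02,0,0,0,0],[0,0,-0.03,-0.05,0,0,0],[0.5,0,-0.07,-0.11,0,0,5],[0.5,0,-0.13,-0.17,0,0,10],[0.5,0,-0.47,-0.17,0,0,17],[0.5,-0.03,-0.47,-0.17,0,0,17],[0.5,-0.03,-0.47,-0.17,0,0,17],[0.5,-0.03,-0.47,-0.17,0,0,17],[0.5,-0.03,-0.47,-0.17,0,0,17],[0.5,-0.03,-0.47,-0.17,0,0,17],[0.5,-0.03,-0.47,-0.17,0,0,17],[0.5,-0.03,-0.47,-0.17,0,0,17]]'
cat > s.py <<'E'
from h import *
import sys
ci=viewer.camera_info('wrist'); snap('wrist',sys.argv[1]); s=bot.read_state(); print(s['time_s'],s['position'])
_,d=viewer.capture('wrist'); np.save('d.npy',d)
for t in sys.argv[2:]:
    for r in models.tip_of('wrist',t):
        if r['p']<.3: continue
        x=np.array(r['xyz']); print(t,round(r['p'],2),x.round(4),np.round(topix(ci,x)[:2]))
    if t in('airbrush0','brush0'):
        for r in models.outline_of('wrist',t):
            if r['p']<.3: continue
            Q=cloud(ci,d,r['mask']); v,u=np.nonzero(r['mask']); print(' mask',round(r['p'],2),len(Q),u.mean().round(),v.mean().round(),axis2(Q),np.percentile(Q[:,2],[5,50,98]).round(4))
E
python3 s.py a1 airbrush0 brush0 brush0_end clip0 holder pot
```

```text
time_s: 14.1
position: [0.5985, -0.0899, 0.3298]
tcp_rot: [[-0.984, 0.18, 0.0], [0.18, 0.984, 0.001], [-0.0, 0.001, -1.0]]
force: [0.4, 0.7, -0.7]
opening: 0.502
grasp_force: 0.0
14.15 [ 0.59847031 -0.08922     0.32974874]
airbrush0 0.83 [ 0.5042 -0.0752  0.0106] [254.  72.]
airbrush0 0.64 [ 0.4769 -0.152   0.0093] [192.  61.]
 mask 0.95 1393 197.0 68.0 (array([ 0.4863, -0.1522]), -171.0, np.float64(0.1684), np.float64(0.0475), 'rect', 18.4) [0.0076 0.0134 0.0163]
 mask 0.72 1287 253.0 78.0 (array([ 0.5116, -0.0823]), -173.0, np.float64(0.169), np.float64(0.0457), 'rect', 16.2) [0.0102 0.0136 0.0163]
brush0 0.9 [0.4991 0.17   0.0082] [441.  32.]
brush0 0.88 [0.4708 0.0892 0.0055] [375.  21.]
 mask 0.94 999 377.0 51.0 (array([0.5057, 0.0867]), -178.4, np.float64(0.1206), np.float64(0.0175), 'rect', 2.5) [0.0079 0.012  0.0141]
 mask 0.89 1164 445.0 55.0 (array([0.5268, 0.1761]), -173.1, np.float64(0.137), np.float64(0.02), 'rect', 5.2) [0.0068 0.012  0.0145]
brush0_end 0.38 [0.6777 0.1856 0.0029] [456. 163.]
brush0_end 0.35 [ 0.4768 -0.1491  0.0085] [194.  61.]
clip0 0.88 [ 0.5229 -0.3016  0.0479] [ 78. 120.]
clip0 0.59 [ 0.512 -0.389  0.047] [  9. 124.]
holder 0.67 [ 0.5194 -0.3433  0.0025] [ 65. 120.]
pot 0.63 [0.6946 0.0471 0.0065] [361. 192.]
pot 0.52 [ 0.5174 -0.3453  0.0025] [ 63. 119.]
```

View pics/a1.png

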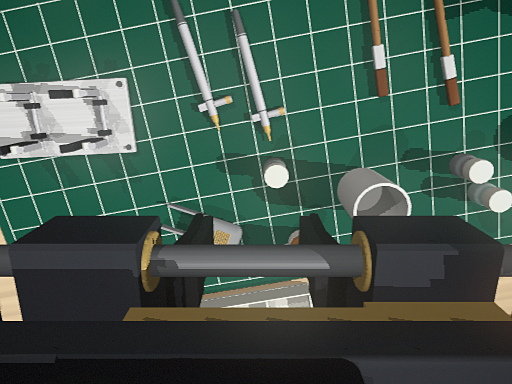

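```bash
python3 -m jog '[[0.5,0.05,-0.04,0,0,0,0],[0.5,0.105,-0.08,0,0,0,0],[0.5,0.105,-0.08,0,0,0,0],[0.5,0.105,-0.08,0,0,0,0]]'
cat > fit.py <<'E'
from h import *
import sys
ci=viewer.camera_info('wrist'); im,d=snap('wrist',sys.argv[1]); s=bot.read_state(); print(s['time_s'],s['position'])
for t,c,zz in [('airbrush0',[92,-80],.009),('brush0',[95,-95],.008)]:
    if t not in sys.argv: continue
    for r in models.outline_of('wrist',t):
        if r['p']<.3: continue
        Q=cloud(ci,d,r['mask']); Q=Q[Q[:,2]<.05]
        if len(Q)<100: continue
        f=cv2.fitLine((Q[:,:2]*1000).astype(np.float32),cv2.DIST_HUBER,1,.01,.01).ravel()/[1,1,1000,1000]
        w=f[:2];
        for _ in range(6):
            n=(Q[:,:2]-f[2:])@[-w[1],w[0]]; B=Q[abs(n-np.median(n))<.006]
            f=cv2.fitLine((B[:,:2]*1000).astype(np.float32),cv2.DIST_L2,0,.01,.01).ravel()/[1,1,1000,1000]; w=f[:2]
        n=(Q[:,:2]-f[2:])@[-w[1],w[0]]; a=(Q[:,:2]-f[2:])@w; side=a[abs(n)>.011]
        B=a[abs(n)<.008]; lo,hi=np.percentile(B,[.2,99.8])
        print(t,round(r['p'],2),len(Q),'c',f[2:].round(4),'yaw',np.degrees(np.arctan2(w[1],w[0])).round(1),'ends',(f[2:]+lo*w).round(4),(f[2:]+hi*w).round(4),'len',(hi-lo).round(4),'off',len(side),(f[2:]+np.median(side)*w).round(4) if len(side) else '','n',n.min().round(3),n.max().round(3),'z',np.percentile(Q[:,2],[5,50,95]).round(4))
if 'holder' in sys.argv:
    for t in ['clip0','clip1','holder']:
        for r in models.tip_of('wrist',t):
            if r['p']>.3: print(t,round(r['p'],2),np.round(r['xyz'],4))
    m=models.outline_of('wrist','holder')[0]['mask']; Q=cloud(ci,d,m)
    B=Q[(Q[:,2]>.006)&(Q[:,2]<.016)]; print('base',len(B),axis2(B),cv2.minAreaRect((B[:,:2]*1000).astype(np.float32)),np.median(B[:,2]))
    T=Q[(Q[:,2]>.045)]; 
    n,L,st,ce=cv2.connectedComponentsWithStats(np.zeros((2,2),np.uint8))
    print('tall',len(T),T[:,2].max())
    np.save('T.npy',T)
E
python3 fit.py a2 airbrush0 holder; python3 -c "import cv2;a=cv2.imread('pics/a2.png');cv2.imwrite('pics/a2c.png',cv2.resize(a[60:230,0:260],None,fx=3,fy=3,interpolation=cv2.INTER_CUBIC))"
```

```text
time_s: 15.1
position: [0.4817, -0.1505, 0.3301]
tcp_rot: [[-0.984, 0.181, 0.002], [0.181, 0.984, -0.0], [-0.002, -0.0, -1.0]]
force: [-0.5, -0.8, 0.0]
opening: 0.499
grasp_force: 0.0
15.15 [ 0.48238724 -0.15032233  0.33002421]
airbrush0 0.72 1078 c [ 0.504 -0.08 ] yaw 5.4 ends [ 0.4273 -0.0872] [ 0.5933 -0.0715] len 0.1668 off 103 [ 0.5609 -0.0746] n -0.015 0.032 z [0.0101 0.0137 0.016 ]
airbrush0 0.68 1088 c [ 0.4774 -0.149 ] yaw 7.6 ends [ 0.4008 -0.1592] [ 0.5628 -0.1376] len 0.1634 off 95 [ 0.5343 -0.1414] n -0.016 0.029 z [0.0101 0.0137 0.0159]
airbrush0 0.56 167 c [ 0.3068 -0.454 ] yaw -11.4 ends [ 0.2835 -0.4493] [ 0.3217 -0.457 ] len 0.0389 off 0  n -0.006 0.003 z [0.0042 0.0083 0.0107]
clip0 0.71 [ 0.4756 -0.1517  0.0108]
clip0 0.65 [ 0.5137 -0.3904  0.0493]
clip0 0.63 [ 0.5255 -0.298   0.0501]
clip0 0.62 [0.4968 0.1733 0.0081]
clip1 0.71 [ 0.4756 -0.1517  0.0108]
clip1 0.65 [ 0.5137 -0.3904  0.0493]
clip1 0.63 [ 0.5255 -0.298   0.0501]
clip1 0.62 [0.4968 0.1733 0.0081]
holder 0.78 [ 0.518  -0.3478  0.0009]
base 6217 (array([ 0.5169, -0.3447]), 80.5, np.float64(0.1918), np.float64(0.1006), 'rect', 82.3) ((516.9031982421875, -344.7169189453125), (190.14202880859375, 100.35540008544922), 82.25625610351562) 0.011047943052258757
tall 656 0.39537810907838067
```

View pics/a2c.png

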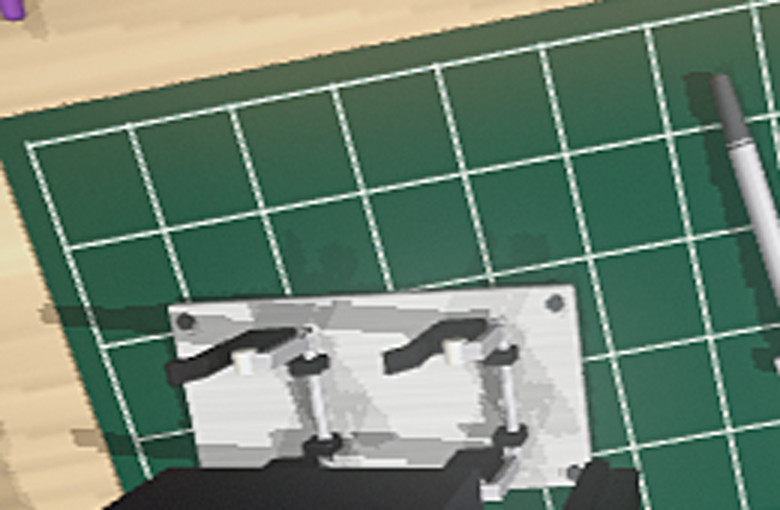

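Holder base fits 190 x 100 mm, yaw -7.7°. The two places are at crop (240,400) and (450,390). I'll look at it from straight above to locate the seats.

```bash
python3 - <<'E'
from h import *
print(goto([.475,-.345,.24],down(82.3)))
E
python3 -m jog '[[0.5,0.01,-0.06,0.03,0,0,-1],[0.5,0.03,-0.12,0.05,0,0,-2],[0.5,0.03,-0.18,0.07,0,0,-2],[0.5,0.03,-0.19,0.09,0,0,-2],[0.5,0.03,-0.19,0.09,0,0,-2]]'
python3 - <<'E'
from h import *
ci=viewer.camera_info('wrist'); im,d=snap('wrist','h1'); s=bot.read_state(); print(s['position'],np.array(s['tcp_rot'])[:,1])
Q=cloud(ci,d,np.ones(d.shape,bool)); 
Q=Q[(abs(Q[:,0]-.517)<.08)&(abs(Q[:,1]+.345)<.12)&(Q[:,2]<.12)]
B=Q[(Q[:,2]>.008)&(Q[:,2]<.016)]; R=cv2.minAreaRect((B[:,:2]*1000).astype(np.float32)); print(R,np.median(B[:,2]))
c=np.array(R[0])/1000; a=np.radians(R[2] if R[1][0]>R[1][1] else R[2]+90); u=np.array([np.cos(a),np.sin(a)]); x=np.array([u[1],-u[0]]); print('yaw',np.degrees(a)-90)
H=np.c_[(Q[:,:2]-c)@x,(Q[:,:2]-c)@u,Q[:,2]]*1000
g=np.full((100,200),0.)
for p in H:
    i,j=int(p[0]+50),int(p[1]+100)
    if 0<=i<100 and 0<=j<200: g[i,j]=max(g[i,j],p[2])
# profile along y for x near +-32 (max height per 3mm)
for lab,xs in [('x-32',slice(14,23)),('x+32',slice(77,87)),('mid',slice(40,60))]:
    print(lab,[(j-100,int(g[xs,j:j+3].max())) for j in range(5,195,3) if g[xs,j:j+3].max()>15])
for xs in [45,-45]:
    pass
for r in models.tip_of('wrist','clip0'): print(r['p'],(np.r_[(np.array(r['xyz'])[:2]-c)@x,(np.array(r['xyz'])[:2]-c)@u,r['xyz'][2]]*1000).round(1))
v=cv2.resize(np.clip(g*3.5,0,255).astype(np.uint8),None,fx=4,fy=4,interpolation=cv2.INTER_NEAREST)
cv2.imwrite('pics/h1c.png',np.vstack([cv2.cvtColor(v,cv2.COLOR_GRAY2BGR)]))
E
```

```text
(array([-0.0277, -0.1934,  0.0894]), array([ 0.01,  0.  , -2.57]))
time_s: 16.02
position: [0.417, -0.332, 0.2376]
tcp_rot: [[-0.989, 0.147, -0.003], [0.147, 0.989, 0.003], [0.003, 0.003, -1.0]]
force: [0.6, 0.7, -0.1]
opening: 0.504
grasp_force: 0.0
[ 0.41761895 -0.33126055  0.23877804] [0.14590203 0.98929662 0.00219042]
((516.7576904296875, -345.0194396972656), (189.70738220214844, 100.39697265625), 82.5952377319336) 0.011198269691578333
yaw -7.404762268066406
x-32 [(-50, 41), (-47, 42), (-44, 60), (-41, 61), (-38, 61), (-35, 61), (-32, 60), (-29, 60), (-26, 41), (25, 74), (28, 75), (31, 72), (34, 68), (37, 63), (40, 42), (43, 42), (58, 19)]
x+32 [(-62, 71), (-59, 72), (-56, 67), (-53, 64), (-50, 42), (-47, 42), (-44, 60), (-41, 62), (-38, 61), (-35, 60), (-32, 60), (-29, 60), (25, 74), (28, 75), (31, 71), (34, 66), (37, 63), (40, 42), (43, 42), (46, 60), (49, 62), (52, 61)]
mid [(-32, 23), (-29, 23), (-26, 22)]
0.76 [ -1.6 -44.8  48.4]
0.68 [ 1.4 44.7 45.6]
0.26 [-64.9 189.   11.7]
```

View pics/h1.png

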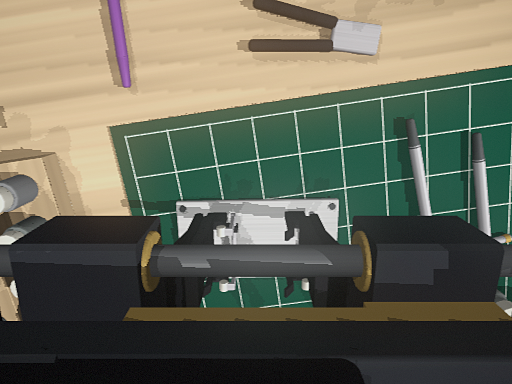

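Seats found at y = ±45 mm in the holder frame (valleys at 42 mm height, tines at 74, noses at 61). Now to airbrush B at about (0.477,-0.149).

```bash
python3 - <<'E'
from h import *
print(goto([.49,-.149,.20],down(97.6)))
E
```

```text
(array([-0.0448,  0.1904,  0.0398]), array([ 6.000e-02, -1.000e-02, -1.592e+01]))
```

```bash
python3 -m jog '[[0.5,-0.015,0.06,0.01,0,0,-6],[0.5,-0.03,0.12,0.02,0,0,-12],[0.5,-0.045,0.18,0.04,0,0,-16],[0.5,-0.045,0.19,0.04,0,0,-16],[0.5,-0.045,0.19,0.04,0,0,-16]]'
python3 fit.py a3 airbrush0; python3 - <<'E'
from h import *
print(goto([.477,-.149,.017],down(97.6)))
E
```

```text
time_s: 16.75
position: [0.4905, -0.1488, 0.2006]
tcp_rot: [[-0.991, -0.137, 0.001], [-0.137, 0.991, -0.001], [-0.001, -0.001, -1.0]]
force: [0.6, 1.2, 0.7]
opening: 0.5
grasp_force: 0.0
16.8 [ 0.49049329 -0.1501368   0.20068331]
airbrush0 0.9 2047 c [ 0.476  -0.1495] yaw 7.5 ends [ 0.401  -0.1594] [ 0.5623 -0.1381] len 0.1627 off 202 [ 0.5344 -0.1418] n -0.016 0.029 z [0.0105 0.0137 0.0157]
airbrush0 0.86 1347 c [ 0.4815 -0.0824] yaw 5.8 ends [ 0.4266 -0.088 ] [ 0.5426 -0.0762] len 0.1166 off 104 [ 0.5601 -0.0744] n -0.006 0.033 z [0.0098 0.0139 0.0158]
airbrush0 0.52 13891 c [ 0.516  -0.3279] yaw 85.8 ends [ 0.5102 -0.4065] [ 0.5217 -0.2496] len 0.1573 off 10830 [ 0.5156 -0.3329] n -0.062 0.051 z [0.0097 0.0113 0.0391]
(array([0.0133, 0.0042, 0.1836]), array([-0.12,  0.1 ,  0.06]))
```

```bash
python3 -m jog '[[0.5,0.0125,0.0015,0.06,0,0,0],[0.5,0.0125,0.0015,0.12,0,0,0],[0.5,0.0125,0.0015,0.165,0,0,0],[0.5,0.0125,0.0015,0.183,0,0,0],[0.5,0.0125,0.0015,0.183,0,0,0],[0,0.0125,0.0015,0.183,0,0,0],[0,0.0125,0.0015,0.183,0,0,0],[0,0.0125,0.0015,0.183,0,0,0],[0,0.0125,0.0015,0.183,0,0,0],[0,0.0125,0.0015,0.183,0,0,0],[0,0.0125,0.0015,0.183,0,0,0]]'; python3 -m jog '[[0,0,0,-0.03,0,0,0],[0,0,0,-0.08,0,0,0],[0,0,0,-0.13,0,0,0],[0,0,0,-0.13,0,0,0]]'
python3 - <<'E'
from h import *
print(goto([.5109,-.3896,.147],down(82.5)))
print(bot.read_state()['grasp_force'])
E
```

```text
time_s: 18.23
position: [0.4772, -0.1503, 0.0168]
tcp_rot: [[-0.991, -0.133, -0.0], [-0.133, 0.991, 0.0], [0.0, 0.0, -1.0]]
force: [0.0, -0.2, 3.2]
opening: 0.128
grasp_force: 30.0
time_s: 18.73
position: [0.4796, -0.1517, 0.1498]
tcp_rot: [[-0.991, -0.134, 0.008], [-0.134, 0.991, -0.005], [-0.007, -0.006, -1.0]]
force: [0.1, 0.1, -1.7]
opening: 0.126
grasp_force: 30.0
(array([ 0.0008, -0.24  ,  0.0042]), array([-0.26,  0.44, 15.17]))
29.999812245368958
```

```bash
python3 -m jog '[[0,0,-0.06,0,0,0,6],[0,0,-0.12,0,0,0,12],[0,0,-0.18,0,0,0,15],[0,0,-0.239,0.002,0,0,15],[0,0,-0.239,0.004,0,0,15],[0,0,-0.239,0.004,0,0,15]]'
python3 - <<'E'
from h import *
ci=viewer.camera_info('wrist'); im,d=snap('wrist','p1'); s=bot.read_state(); p=np.array(s['position']); R=np.array(s['tcp_rot']); print(p)
Q=cloud(ci,d,np.ones(d.shape,bool)); L=(Q-p)@R
k=(abs(L[:,2]-.003)<.012)&(abs(L[:,1])<.045)&(L[:,0]>-.12)&(L[:,0]<.12); K=L[k]
print(len(K),'x',np.percentile(K[:,0],[.5,99.5]).round(4))
for a,b in [(-.1,-.06),(-.06,-.04),(-.04,-.015),(.015,.04),(.04,.06),(.06,.1)]:
    q=K[(K[:,0]>a)&(K[:,0]<b)]
    if len(q)>10: print(a,b,len(q),'y',np.percentile(q[:,1],[5,50,95]).round(4),'z',np.percentile(q[:,2],[5,50]).round(4))
E
```

```text
time_s: 19.48
position: [0.5076, -0.3858, 0.1402]
tcp_rot: [[-0.992, 0.129, -0.004], [0.129, 0.992, 0.004], [0.004, 0.004, -1.0]]
force: [0.6, 0.5, -1.3]
opening: 0.128
grasp_force: 30.0
[ 0.5078335  -0.38509651  0.14069788]
5277 x [-0.0359  0.0774]
-0.04 -0.015 664 y [-0.0064 -0.0014  0.0036] z [0.0017 0.0031]
0.015 0.04 1257 y [-0.0067 -0.0016  0.004 ] z [0.0016 0.0031]
0.04 0.06 1114 y [-0.0066 -0.0016  0.0039] z [0.0016 0.0033]
0.06 0.1 880 y [-0.0055 -0.0011  0.0029] z [0.0026 0.0042]
```

View pics/p1.png

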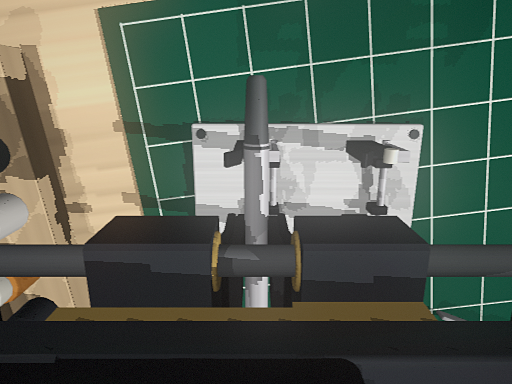

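```bash
python3 -m jog '[[0,-0.0035,-0.002,0.02,0,0,0],[0,-0.0035,-0.002,0.045,0,0,0],[0,-0.0035,-0.002,0.055,0,0,0],[0,-0.0035,-0.002,0.062,0,0,0],[0,-0.0035,-0.002,0.066,0,0,0],[0,-0.0035,-0.002,0.066,0,0,0]]'
python3 -m jog '[[0,0,0,0.002,0,0,0],[0,0,0,0.004,0,0,0],[0,0,0,0.006,0,0,0],[0,0,0,0.008,0,0,0],[0,0,0,0.008,0,0,0]]'
```

```text
time_s: 20.27
position: [0.5124, -0.3898, 0.0768]
tcp_rot: [[-0.992, 0.128, 0.0], [0.128, 0.992, -0.0], [-0.0, -0.0, -1.0]]
force: [0.4, -0.2, -0.4]
opening: 0.127
grasp_force: 30.0
time_s: 20.9
position: [0.5126, -0.3905, 0.0706]
tcp_rot: [[-0.992, 0.128, 0.001], [0.128, 0.992, -0.002], [-0.001, -0.002, -1.0]]
force: [-2.4, 1.4, 8.2]
opening: 0.128
grasp_force: 30.0
```

```bash
python3 -m jog '[[0,0,0.001,0.002,0,0,0],[0,0,0.0015,0.004,0,0,0],[0,0,0.0015,0.006,0,0,0],[0,0,0.0015,0.006,0,0,0]]'
```

```text
time_s: 21.4
position: [0.5134, -0.3905, 0.0634]
tcp_rot: [[-0.992, 0.128, 0.003], [0.128, 0.992, -0.005], [-0.003, -0.004, -1.0]]
force: [-0.2, -4.4, 0.3]
opening: 0.127
grasp_force: 30.0
```

```bash
python3 -m jog '[[0,0,-0.0005,0.002,0,0,0],[0,0,-0.001,0.004,0,0,0],[0,0,-0.001,0.006,0,0,0],[0,0,-0.001,0.008,0,0,0],[0,0,-0.001,0.008,0,0,0]]'
```

```text
time_s: 22.02
position: [0.5116, -0.3881, 0.0548]
tcp_rot: [[-0.992, 0.128, -0.002], [0.128, 0.992, 0.002], [0.002, 0.002, -1.0]]
force: [-3.3, -1.3, 3.7]
opening: 0.123
grasp_force: 30.0
```

```bash
python3 -m jog '[[0,0,0,0.001,0,0,0],[0,0,0,0.002,0,0,0],[0,0,0,0.003,0,0,0],[0,0,0,0.003,0,0,0]]'
```

```text
time_s: 22.52
position: [0.5117, -0.3881, 0.0545]
tcp_rot: [[-0.992, 0.127, -0.002], [0.127, 0.992, 0.002], [0.002, 0.001, -1.0]]
force: [-5.4, 0.8, 18.4]
opening: 0.126
grasp_force: 30.0
```

```bash
python3 -m jog '[[0.35,0,0,-0.003,0,0,0],[0.35,0,0,-0.003,0,0,0],[0.35,0,0,-0.003,0,0,0],[0.35,0,0,-0.05,0,0,0],[0.35,0,0,-0.1,0,0,0],[0.35,0.03,0.02,-0.15,0,0,0],[0.35,0.08,0.02,-0.18,0,0,0],[0.35,0.08,0.02,-0.18,0,0,0]]'
cat > chk.py <<'E'
from h import *
import sys
c=np.array([.5168,-.345]); a=np.radians(82.5); u=np.array([np.cos(a),np.sin(a)]); x=np.array([u[1],-u[0]])
ci=viewer.camera_info('wrist'); im,d=snap('wrist',sys.argv[1]); 
for r in models.tip_of('wrist','airbrush0'):
    q=np.array(r['xyz']); print(round(r['p'],2),q.round(4),'holder',(np.r_[(q[:2]-c)@x,(q[:2]-c)@u,q[2]]*1000).round(1))
Q=cloud(ci,d,np.ones(d.shape,bool)); H=np.c_[(Q[:,:2]-c)@x,(Q[:,:2]-c)@u,Q[:,2]]*1000
for y0 in (-45,45):
    for xs in [(-78,-60),(-52,-42),(-25,-10),(10,25),(42,52)]:
        k=H[(H[:,0]>xs[0])&(H[:,0]<xs[1])&(abs(H[:,1]-y0)<11)&(H[:,2]>35)&(H[:,2]<75)]
        if len(k)>10: t=k[k[:,2]>np.percentile(k[:,2],90)-3]; print(y0,xs,len(k),'top z',np.percentile(k[:,2],95).round(1),'y',np.percentile(k[:,1],[5,95]).round(1))
    k=H[(abs(H[:,1]-y0)<7)&(H[:,2]>38)&(H[:,2]<56)]
    if len(k): print('x ends',np.percentile(k[:,0],[.3,99.7]).round(1))
    k=H[(abs(abs(H[:,0])-32)<6)&(H[:,1]>y0-2)&(H[:,1]<y0+14)&(H[:,2]>45)&(H[:,2]<75)]
    if len(k): print('nose z',np.percentile(k[:,2],[50,95,99]).round(1),'y range of z>57',(np.percentile(k[k[:,2]>57][:,1],[2,98]).round(1) if (k[:,2]>57).sum()>5 else None))
E
python3 chk.py c1
```

```text
time_s: 23.52
position: [0.4339, -0.3586, 0.2336]
tcp_rot: [[-0.992, 0.13, 0.001], [0.13, 0.992, -0.001], [-0.001, -0.001, -1.0]]
force: [-0.3, -0.3, -0.1]
opening: 0.351
grasp_force: 0.0
0.91 [ 0.5106 -0.3899  0.0479] holder [ -0.3 -45.3  47.9]
0.9 [ 0.5053 -0.0777  0.0078] holder [-46.3 263.5   7.8]
-45 (-78, -60) 164 top z 52.7 y [-48.1 -40. ]
-45 (-52, -42) 105 top z 53.8 y [-49.3 -39.1]
-45 (-25, -10) 152 top z 54.0 y [-49.9 -38.4]
-45 (42, 52) 72 top z 54.0 y [-48.8 -38.9]
x ends [-77.   81.3]
nose z [59.3 61.7 62. ] y range of z>57 [-42.  -31.8]
x ends [-37.2 -27.8]
nose z [59.6 61.4 62.2] y range of z>57 [47.1 58.7]
```

View pics/c1.png

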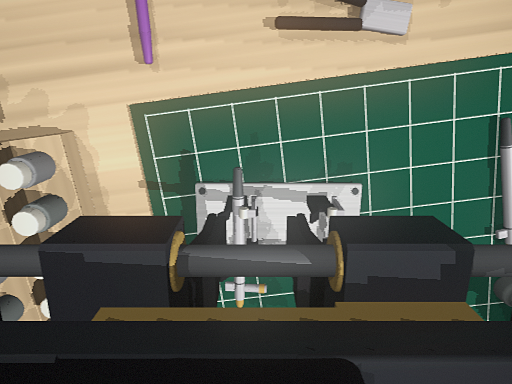

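Airbrush B sits in place 0: barrel top at z 54 mm, x offset about 0, noses closed at 61.7 mm like the empty place. Next airbrush A.

```bash
python3 -m jog '[[0.5,-0.03,0.06,0,0,0,-5],[0.5,-0.05,0.12,0.01,0,0,-10],[0.5,-0.06,0.18,0.02,0,0,-13],[0.5,-0.07,0.24,0.03,0,0,-13],[0.5,-0.045,0.286,0.034,0,0,-13],[0.5,-0.045,0.286,0.034,0,0,-13]]'
python3 fit.py a4 airbrush0; python3 - <<'E'
from h import *
print(goto([.504,-.079,.017],down(95.6)),bot.read_state()['position'])
E
```

```text
time_s: 24.38
position: [0.5146, -0.0765, 0.195]
tcp_rot: [[-0.995, -0.104, -0.007], [-0.104, 0.995, 0.004], [0.007, 0.004, -1.0]]
force: [-0.8, -0.8, -0.7]
opening: 0.497
grasp_force: 0.0
24.425 [ 0.51650493 -0.07900832  0.19578685]
airbrush0 0.55 2029 c [ 0.503  -0.0796] yaw 5.6 ends [ 0.4276 -0.087 ] [ 0.5928 -0.0709] len 0.166 off 201 [ 0.5608 -0.074 ] n -0.016 0.03 z [0.0105 0.0138 0.0157]
(array([0.0131, 0.003 , 0.1794]), array([ 0.02, -0.05,  0.17])) [ 0.51751455 -0.08066478  0.196382  ]
```

```bash
python3 -m jog '[[0.5,0.0125,0.002,0.06,0,0,0],[0.5,0.0125,0.002,0.12,0,0,0],[0.5,0.0125,0.002,0.165,0,0,0],[0.5,0.0125,0.002,0.179,0,0,0],[0.5,0.0125,0.002,0.179,0,0,0],[0,0.0125,0.002,0.179,0,0,0],[0,0.0125,0.002,0.179,0,0,0],[0,0.0125,0.002,0.179,0,0,0],[0,0.0125,0.002,0.179,0,0,0],[0,0.0125,0.002,0.179,0,0,0],[0,0.0125,0.002,0.179,0,0,0]]'; python3 -m jog '[[0,0,0,-0.03,0,0,0],[0,0,0,-0.08,0,0,0],[0,0,0,-0.13,0,0,0],[0,0,0,-0.13,0,0,0]]'
python3 - <<'E'
from h import *
print(goto([.5227,-.2989,.15],down(82.5)),bot.read_state()['position'])
E
```

```text
time_s: 25.85
position: [0.5043, -0.0803, 0.0192]
tcp_rot: [[-0.995, -0.099, 0.001], [-0.099, 0.995, -0.0], [-0.001, -0.0, -1.0]]
force: [0.1, 1.6, 6.5]
opening: 0.123
grasp_force: 30.0
time_s: 26.35
position: [0.5065, -0.0814, 0.1519]
tcp_rot: [[-0.995, -0.099, 0.008], [-0.099, 0.995, -0.003], [-0.008, -0.004, -1.0]]
force: [-0.1, 0.1, -1.9]
opening: 0.125
grasp_force: 30.0
(array([ 0.0054, -0.2181,  0.0028]), array([-0.18,  0.46, 13.17])) [ 0.50650958 -0.08135863  0.15192426]
```

```bash
python3 -m jog '[[0,0,-0.06,0,0,0,6],[0,0.002,-0.12,0,0,0,12],[0,0.005,-0.18,0,0,0,13],[0,0.005,-0.218,0.003,0,0,13],[0,0.005,-0.218,0.003,0,0,13],[0,0.005,-0.218,0.003,0,0,13],[0,0.005,-0.218,0.003,0,0,13]]'
python3 - <<'E'
from h import *
ci=viewer.camera_info('wrist'); im,d=snap('wrist'); s=bot.read_state(); p=np.array(s['position']); R=np.array(s['tcp_rot']); print(p)
L=(cloud(ci,d,np.ones(d.shape,bool))-p)@R
K=L[(abs(L[:,2]-.003)<.012)&(abs(L[:,1])<.045)&(abs(L[:,0])<.12)]
q=K[(K[:,0]>.015)&(K[:,0]<.06)]
print('tail x',np.percentile(K[:,0],99.5),'y',np.percentile(q[:,1],[5,50,95]),'z',np.percentile(q[:,2],[5,50]))
print(goto([.5228,-.2989,.0765],down(82.5)))
E
```

```text
time_s: 27.22
position: [0.52, -0.296, 0.1448]
tcp_rot: [[-0.992, 0.127, -0.002], [0.127, 0.992, 0.002], [0.002, 0.002, -1.0]]
force: [0.1, 0.6, -0.3]
opening: 0.123
grasp_force: 30.0
[ 0.52025749 -0.29620851  0.14512373]
tail x 0.07804168594864641 y [-0.0058655  -0.00078606  0.00455877] z [0.00384474 0.00537023]
(array([-0.003 , -0.0024,  0.0686]), array([ 0.06, -0.08,  0.24]))
```

```bash
python3 -m jog '[[0,-0.003,-0.0025,0.02,0,0,0],[0,-0.003,-0.0025,0.045,0,0,0],[0,-0.003,-0.0025,0.055,0,0,0],[0,-0.003,-0.0025,0.062,0,0,0],[0,-0.003,-0.0025,0.066,0,0,0],[0,-0.003,-0.0025,0.066,0,0,0]]'
python3 -m jog '[[0,0,0,0.002,0,0,0],[0,0,0,0.004,0,0,0],[0,0,0,0.006,0,0,0],[0,0,0,0.006,0,0,0]]'
```

```text
time_s: 28.02
position: [0.5234, -0.3009, 0.0797]
tcp_rot: [[-0.992, 0.128, 0.0], [0.128, 0.992, -0.0], [-0.0, -0.0, -1.0]]
force: [0.4, 0.8, -1.0]
opening: 0.124
grasp_force: 30.0
time_s: 28.52
position: [0.5234, -0.301, 0.0737]
tcp_rot: [[-0.992, 0.128, 0.0], [0.128, 0.992, -0.0], [-0.0, -0.0, -1.0]]
force: [0.2, -0.6, -0.2]
opening: 0.126
grasp_force: 30.0
```

```bash
python3 -m jog '[[0,0,0.001,0.002,0,0,0],[0,0,0.0015,0.004,0,0,0],[0,0,0.0015,0.006,0,0,0],[0,0,0.0015,0.008,0,0,0],[0,0,0.0015,0.010,0,0,0]]'; python3 -m jog '[[0,0,0,0.002,0,0,0],[0,0,0,0.004,0,0,0],[0,0,0,0.006,0,0,0],[0,0,0,0.007,0,0,0]]'
```

```text
time_s: 29.15
position: [0.5244, -0.3011, 0.0641]
tcp_rot: [[-0.992, 0.128, 0.003], [0.128, 0.992, -0.004], [-0.003, -0.003, -1.0]]
force: [1.4, -4.4, -0.4]
opening: 0.125
grasp_force: 30.0
time_s: 29.65
position: [0.523, -0.2988, 0.0571]
tcp_rot: [[-0.992, 0.128, -0.001], [0.128, 0.992, 0.001], [0.001, 0.001, -1.0]]
force: [-1.7, -1.5, 9.5]
opening: 0.123
grasp_force: 30.0
```

```bash
python3 -m jog '[[0,0,0,0.001,0,0,0],[0,0,0,0.002,0,0,0],[0,0,0,0.003,0,0,0],[0,0,0,0.003,0,0,0]]'; python3 -m jog '[[0.35,0,0,-0.003,0,0,0],[0.35,0,0,-0.003,0,0,0],[0.35,0,0,-0.003,0,0,0],[0.35,0,0,-0.05,0,0,0],[0.35,0,0,-0.1,0,0,0],[0.35,0.03,-0.03,-0.15,0,0,0],[0.35,0.08,-0.04,-0.18,0,0,0],[0.35,0.08,-0.04,-0.18,0,0,0]]'; python3 chk.py c2
```

```text
time_s: 30.15
position: [0.523, -0.2988, 0.0568]
tcp_rot: [[-0.992, 0.127, -0.001], [0.127, 0.992, 0.0], [0.001, 0.0, -1.0]]
force: [-4.3, 1.0, 21.6]
opening: 0.125
grasp_force: 30.0
time_s: 31.15
position: [0.4372, -0.3293, 0.2355]
tcp_rot: [[-0.991, 0.131, 0.001], [0.131, 0.991, -0.002], [-0.001, -0.001, -1.0]]
force: [1.0, 0.1, -0.5]
opening: 0.351
grasp_force: 0.0
-45 (-78, -60) 161 top z 52.6 y [-48.2 -39.9]
-45 (-52, -42) 105 top z 54.0 y [-49.  -38.8]
x ends [-77.2 -23.7]
nose z [57.9 61.3 61.5] y range of z>57 [-42.1 -31.8]
45 (-78, -60) 175 top z 52.8 y [41.3 50.6]
45 (-52, -42) 109 top z 53.8 y [40. 51.]
45 (42, 52) 24 top z 53.2 y [40.  44.1]
x ends [-78.3  84. ]
nose z [58.3 61.8 62.4] y range of z>57 [47.4 58.6]
```

Both airbrushes are seated. Now the brushes; I turn the tool half round so the camera ends up on top when tilting.

```bash
python3 -m jog '[[0.5,0.01,0.03,-0.015,0,0,10],[0.5,0.01,0.06,-0.015,0,0,20],[0.5,0.01,0.09,-0.015,0,0,30],[0.5,0.02,0.13,-0.015,0,0,40],[0.5,0.02,0.17,-0.015,0,0,50],[0.5,0.02,0.21,-0.015,0,0,60],[0.5,0.03,0.25,-0.015,0,0,70],[0.5,0.03,0.29,-0.015,0,0,80],[0.5,0.03,0.33,-0.015,0,0,90],[0.5,0.037,0.37,-0.015,0,0,100],[0.5,0.037,0.41,-0.015,0,0,110],[0.5,0.037,0.45,-0.015,0,0,120],[0.5,0.037,0.458,-0.015,0,0,130],[0.5,0.037,0.458,-0.015,0,0,140],[0.5,0.037,0.458,-0.015,0,0,150],[0.5,0.037,0.458,-0.015,0,0,160],[0.5,0.037,0.458,-0.015,0,0,170],[0.5,0.037,0.458,-0.015,0,0,176],[0.5,0.037,0.458,-0.015,0,0,176]]'
python3 fit.py b1 brush0; python3 - <<'E'
from h import *
s=bot.read_state(); print(s['position'],np.round(s['joint_positions'],1),np.array(s['tcp_rot'])[:,1])
E
```

```text
time_s: 33.62
position: [0.4607, 0.1312, 0.2471]
tcp_rot: [[0.998, -0.056, -0.003], [-0.056, -0.998, 0.0], [-0.003, -0.0, -1.0]]
force: [0.3, -0.7, -0.4]
opening: 0.499
grasp_force: 0.0
33.675 [0.46071137 0.1310553  0.24730571]
brush0 0.87 1439 c [0.4777 0.1416] yaw 4.2 ends [0.3673 0.1335] [0.553  0.1471] len 0.1862 off 0  n -0.007 0.007 z [0.0097 0.0119 0.0135]
brush0 0.72 1681 c [0.5143 0.1735] yaw 7.2 ends [0.4078 0.1601] [0.5932 0.1835] len 0.1869 off 0  n -0.007 0.009 z [0.0088 0.0118 0.0135]
[0.46074981 0.13089595 0.24754261] [  2.5  17.9 101.4   0.   60.7  95.6] [-5.57733133e-02 -9.98443457e-01 -1.41304874e-05]
```

View pics/b1.png

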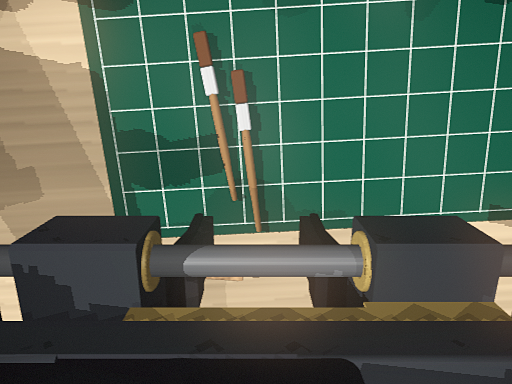

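Brush D was knocked: the brushes now lie side by side, C at (210,80)-(235,200) and D at (240,75)-(258,230), about 27 mm apart. I take C first, with the gripper offset away from D.

```bash
python3 - <<'E'
from h import *
print(goto([.507,.1745,.0165],down(-82.8)))
E
```

```text
(array([ 0.0442, -0.0461,  0.231 ]), array([-1.00e-02,  1.10e-01, -1.04e+01]))
```

```bash
python3 -m jog '[[0.25,0.03,-0.03,0.05,0,0,-10],[0.25,0.044,-0.046,0.11,0,0,-10.4],[0.25,0.044,-0.046,0.17,0,0,-10.4],[0.25,0.044,-0.046,0.21,0,0,-10.4],[0.25,0.044,-0.046,0.23,0,0,-10.4],[0.25,0.044,-0.046,0.23,0,0,-10.4],[0,0.044,-0.046,0.23,0,0,-10.4],[0,0.044,-0.046,0.23,0,0,-10.4],[0,0.044,-0.046,0.23,0,0,-10.4],[0,0.044,-0.046,0.23,0,0,-10.4]]'; python3 -m jog '[[0,0,0,-0.03,0,0,0],[0,0,0,-0.08,0,0,0],[0,0,0,-0.14,0,0,0],[0,0,0,-0.2,0,0,0],[0,0,0,-0.25,0,0,0],[0,0,0,-0.25,0,0,0]]'; python3 - <<'E'
from h import *
s=bot.read_state(); print(s['position'],np.round(s['joint_positions'],1))
E
```

```text
time_s: 34.98
position: [0.5079, 0.1737, 0.0191]
tcp_rot: [[0.992, 0.123, 0.001], [0.123, -0.992, 0.0], [0.001, -0.0, -1.0]]
force: [-0.3, 0.7, 2.5]
opening: 0.096
grasp_force: 30.0
time_s: 35.72
position: [0.51, 0.174, 0.2733]
tcp_rot: [[0.992, 0.123, 0.011], [0.123, -0.992, 0.001], [0.011, 0.0, -1.0]]
force: [0.2, -0.1, -0.5]
opening: 0.1
grasp_force: 30.0
[0.51001468 0.17399156 0.27333193] [ 7.  20.6 92.1 -0.  66.6 89.9]
```

```bash
python3 - <<'E'
from h import *
print(goto([.65,.045,.30],down(-95.6)))
E
python3 -m jog '[[0,0.02,0.05,-0.01,0,0,6],[0,0.06,0.09,-0.02,0,0,12],[0,0.1,0.13,-0.027,0,0,13],[0,0.123,0.145,-0.027,0,0,13],[0,0.123,0.145,-0.027,0,0,13]]'; python3 -m jog '[[0,0,0,0,0,10,0],[0,0,0,0,0,20,0],[0,0,0,0,0,30,0],[0,0,0,0,0,40,0],[0,0,0,0,0,50,0],[0,0,0,0,0,60,0],[0,0,0,0,0,70,0],[0,0,0,0,0,80,0],[0,0,0,0,0,80,0]]';  python3 - <<'E'
from h import *
s=bot.read_state(); print(s['position'],np.round(s['joint_positions'],1))
E
```

```text
(array([ 0.1233,  0.1452, -0.0253]), array([-0.07, -0.62, 12.66]))
time_s: 36.35
position: [0.6478, 0.0433, 0.2932]
tcp_rot: [[0.994, -0.106, -0.003], [-0.106, -0.994, 0.0], [-0.003, 0.0, -1.0]]
force: [-0.2, 0.0, -1.0]
opening: 0.099
grasp_force: 30.0
time_s: 37.48
position: [0.6722, 0.0461, 0.4211]
tcp_rot: [[0.478, -0.098, 0.873], [-0.049, -0.995, -0.085], [0.877, -0.002, -0.481]]
force: [0.1, -0.3, 0.2]
opening: 0.099
grasp_force: 30.0
[0.67219249 0.04605833 0.42111693] [-5.600e+00  1.150e+01  1.071e+02 -1.390e+01  1.000e-01  1.041e+02]
```

The wrist joint bottoms out pointing forward; I undo the tilt and try pointing the tool sideways (+y) instead.

```bash
python3 -m jog '[[0,0,0,0,0,-10,0],[0,0,0,0,0,-20,0],[0,0,0,0,0,-30,0],[0,0,0,0,0,-40,0],[0,0,0,0,0,-50,0],[0,0,0,0,0,-60,0],[0,0,0,0,0,-61,0]]';  python3 - <<'E'
from h import *
s=bot.read_state(); print(s['position'],np.round(s['joint_positions'],1)); print(goto([.65,0,.32],down(0)))
E
```

```text
time_s: 38.35
position: [0.6749, 0.0453, 0.4193]
tcp_rot: [[0.995, -0.099, 0.004], [-0.099, -0.995, 0.001], [0.004, -0.002, -1.0]]
force: [0.1, 0.6, -0.5]
opening: 0.099
grasp_force: 30.0
[0.67485654 0.04533519 0.4193128 ] [-5.6 27.  58.7  0.1 94.1 90. ]
(array([-0.0206,  0.0477,  0.0992]), array([ 9.000e-02, -2.400e-01, -9.567e+01]))
```

```bash
python3 -m jog '[[0,0,0.01,0.02,0,0,-10],[0,-0.02,0.02,0.04,0,0,-20],[0,-0.02,0.03,0.06,0,0,-30],[0,-0.02,0.04,0.08,0,0,-40],[0,-0.02,0.047,0.099,0,0,-50],[0,-0.02,0.047,0.099,0,0,-60],[0,-0.02,0.047,0.099,0,0,-70],[0,-0.02,0.047,0.099,0,0,-80],[0,-0.02,0.047,0.099,0,0,-90],[0,-0.02,0.047,0.099,0,0,-96],[0,-0.02,0.047,0.099,0,0,-96]]'; python3 -m jog '[[0,0,0,0,0,10,0],[0,0,0,0,0,20,0],[0,0,0,0,0,30,0],[0,0,0,0,0,40,0],[0,0,0,0,0,40,0]]';  python3 - <<'E'
from h import *
s=bot.read_state(); print(s['position'],np.round(s['joint_positions'],1))
E
```

```text
time_s: 39.72
position: [0.6486, 0.0012, 0.3228]
tcp_rot: [[-0.005, 1.0, 0.008], [1.0, 0.005, 0.001], [0.001, 0.008, -1.0]]
force: [0.3, 0.4, -0.9]
opening: 0.096
grasp_force: 30.0
time_s: 40.35
position: [0.6494, -0.0017, 0.3205]
tcp_rot: [[-0.001, 1.0, 0.002], [0.766, -0.0, 0.643], [0.643, 0.002, -0.766]]
force: [-0.9, 0.3, -0.1]
opening: 0.097
grasp_force: 30.0
[ 0.64937233 -0.00173689  0.32050372] [-25.9  33.3  72.9  35.5  93.  -30.2]
```

```bash
python3 -m jog '[[0,0,0,0,0,10,0],[0,0,0,0,0,20,0],[0,0,0,0,0,30,0],[0,0,0,0,0,40,0],[0,0,0,0,0,50,0],[0,0,0,0,0,50,0]]';  python3 - <<'E'
from h import *
s=bot.read_state(); print(s['position'],np.round(s['joint_positions'],1)); print(goto([.692,.035,.25]))
E
```

```text
time_s: 41.1
position: [0.65, 0.002, 0.3202]
tcp_rot: [[0.0, 1.0, -0.007], [0.0, 0.007, 1.0], [1.0, -0.0, -0.0]]
force: [0.8, -0.4, -0.6]
opening: 0.094
grasp_force: 30.0
[0.64998535 0.00202496 0.32022647] [-33.1  51.1  75.2  68.6 116.4 -41.3]
(array([-0.0702,  0.0422,  0.0327]), array([0., 0., 0.]))
```

```bash
python3 -m jog '[[0,0,0.02,0.015,0,0,0],[0,-0.03,0.042,0.033,0,0,0],[0,-0.07,0.042,0.033,0,0,0],[0,-0.07,0.042,0.033,0,0,0]]';  python3 - <<'E'
from h import *
s=bot.read_state(); print(s['position'],np.round(s['joint_positions'],1))
im,d=snap('side'); t,_=snap('top'); a=cv2.resize(im[120:280,230:370],None,fx=2.8,fy=2.8); b=cv2.resize(t[80:240,200:340],None,fx=2.8,fy=2.8)
cv2.imwrite('pics/q1.png',np.hstack([a,b]))
E
```

```text
time_s: 41.6
position: [0.6932, 0.0359, 0.2528]
tcp_rot: [[-0.006, 1.0, -0.008], [0.001, 0.008, 1.0], [1.0, 0.006, -0.001]]
force: [-1.0, 0.6, -0.3]
opening: 0.103
grasp_force: 30.0
[0.69317373 0.03590728 0.25284223] [-29.   57.9  70.6  70.6 112.6 -42.8]
```

View pics/q1.png

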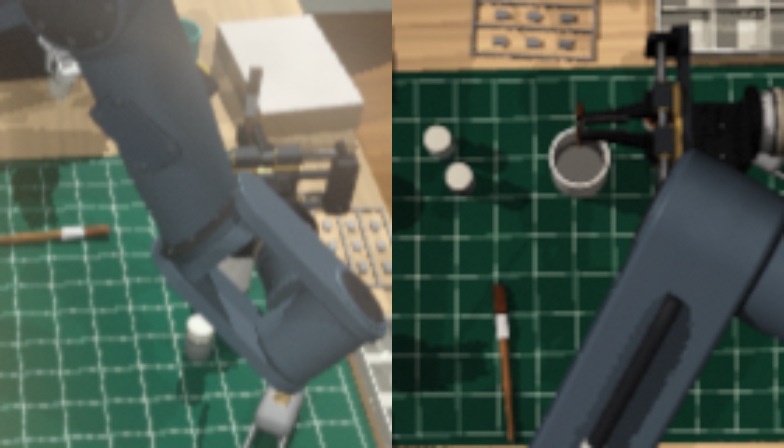

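Brush C hangs vertically over the pot's rear edge in the top view; the wrist link is large, so I check its clearance to the jar, bottle and fuselage before lowering.

```bash
python3 - <<'E'
from h import *
P=[]
for c in ('side','top'):
    ci=viewer.camera_info(c); im,d=snap(c); P.append(cloud(ci,d,np.ones(d.shape,bool)))
    if c=='top':
        for r in models.outline_of(c,'pot'):
            Q=cloud(ci,d,r['mask']); Q=Q[(Q[:,2]>.085)&(Q[:,2]<.1)]
            if len(Q)>20: print('pot rim',round(r['p'],2),len(Q),Q.min(0).round(4),Q.max(0).round(4))
Q=np.vstack(P); Q=Q[(Q[:,2]>.075)]
for x0 in np.arange(.4,.85,.05):
    row=[]
    for y0 in np.arange(-.35,.1,.05):
        k=Q[(Q[:,0]>=x0)&(Q[:,0]<x0+.05)&(Q[:,1]>=y0)&(Q[:,1]<y0+.05)]
        row.append(f'{int(k[:,2].min()*1000) if len(k)>3 else 0:4d}')
    print(x0.round(2),row)
print(np.arange(-.35,.1,.05).round(2))
E
```

```text
pot rim 0.85 73 [0.6644 0.4639 0.0853] [0.7313 0.533  0.0958]
pot rim 0.84 72 [0.6566 0.3546 0.0851] [0.7252 0.4196 0.0976]
pot rim 0.8 65 [0.6589 0.0145 0.0852] [0.7244 0.0794 0.0981]
0.4 ['   0', '   0', '   0', ' 544', ' 586', ' 554', ' 444', ' 541', ' 504']
0.45 ['   0', '   0', ' 457', ' 475', ' 584', ' 574', ' 586', ' 549', ' 542']
0.5 ['   0', '   0', ' 317', ' 321', ' 553', ' 613', ' 610', ' 559', '   0']
0.55 ['   0', ' 273', ' 287', ' 323', ' 436', ' 567', ' 570', '   0', '   0']
0.6 ['   0', ' 227', ' 242', ' 262', ' 224', '   0', ' 227', '   0', '   0']
0.65 [' 217', ' 206', ' 235', ' 247', ' 220', ' 234', ' 222', '  76', '  75']
0.7 [' 289', ' 230', ' 257', ' 251', ' 239', ' 233', ' 214', '  75', '  76']
0.75 ['   0', ' 270', ' 268', '   0', '   0', ' 220', ' 226', '   0', '   0']
0.8 ['   0', '   0', '   0', '   0', '   0', '   0', '   0', '   0', '   0']
[-0.35 -0.3  -0.25 -0.2  -0.15 -0.1  -0.05 -0.    0.05]
```

```bash
python3 -m jog '[[0,-0.03,0,0,0,0,0],[0,-0.07,0,0,0,0,0],[0,-0.1,0,0,0,0,0],[0,-0.122,0,0,0,0,0],[0,-0.122,0,0,0,0,0]]'; python3 -m jog '[[0.3,0,0,0,0,0,0],[0.3,0,0,0,0,0,0],[0.3,0,0,0,0,0,0]]'
```

```text
time_s: 42.48
position: [0.6938, 0.0334, 0.1307]
tcp_rot: [[-0.006, 1.0, -0.005], [-0.002, 0.005, 1.0], [1.0, 0.006, 0.002]]
force: [0.5, 0.7, 0.0]
opening: 0.097
grasp_force: 30.0
time_s: 42.85
position: [0.6942, 0.0334, 0.1325]
tcp_rot: [[-0.01, 1.0, -0.005], [-0.0, 0.005, 1.0], [1.0, 0.01, 0.0]]
force: [0.3, -0.3, -1.4]
opening: 0.278
grasp_force: 0.1
```

```bash
python3 -m jog '[[0.3,0,0,-0.01,0,0,0],[0.3,0,0,-0.03,0,0,0],[0.3,0.03,0,-0.06,0,0,0],[0.3,0.08,-0.01,-0.07,0,0,0],[0.3,0.13,-0.04,-0.05,0,0,0],[0.3,0.18,-0.044,-0.034,0,0,0],[0.3,0.19,-0.044,-0.034,0,-10,0],[0.3,0.19,-0.044,-0.034,0,-10,0]]'
python3 - <<'E'
from h import *
im,d=snap('side'); cv2.imwrite('pics/q2.png',np.hstack([cv2.resize(im[120:300,230:390],None,fx=2.4,fy=2.4),cv2.resize(snap('top')[0][80:260,200:360],None,fx=2.4,fy=2.4)]))
for c in ('side','top'):
    for t in ('brush0','brush0_end'):
        for r in models.tip_of(c,t): print(c,t,round(r['p'],2),np.round(r['xyz'],3))
E
```

```text
time_s: 43.85
position: [0.6494, -0.0023, 0.3255]
tcp_rot: [[-0.017, 1.0, -0.001], [0.177, 0.004, 0.984], [0.984, 0.017, -0.177]]
force: [-0.2, 0.0, -0.8]
opening: 0.301
grasp_force: 0.0
side brush0 0.47 [0.462 0.139 0.013]
side brush0_end 0.65 [ 0.494  0.554 -0.001]
top brush0 0.6 [0.693 0.021 0.092]
top brush0 0.49 [0.461 0.139 0.005]
top brush0_end 0.64 [0.678 0.064 0.009]
```

View pics/q2.png

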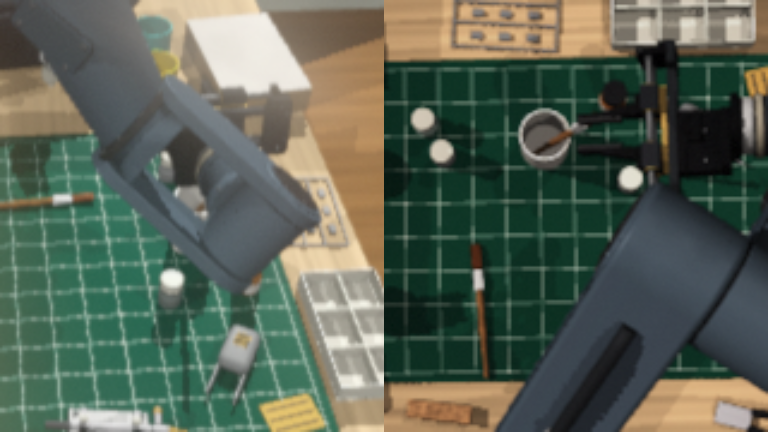

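Brush C leans in the pot toward -y (right view 575,130), bristles up. I locate it exactly, so that the second brush avoids it, and go back to tool-down.

```bash
python3 -m jog '[[0.3,0,0,0,0,-10,0],[0.3,0,0,0,0,-20,0],[0.3,0,0,0,0,-30,0],[0.3,0,0,0,0,-40,0],[0.3,0,0,0,0,-50,0],[0.3,0,0,0,0,-60,0],[0.3,0,0,0,0,-70,0],[0.3,0,0,0,0,-80,0],[0.3,0,0,0,0,-80,0]]'
python3 - <<'E'
from h import *
ci=viewer.camera_info('top'); im,d=snap('top')
for r in models.outline_of('top','brush0'):
    Q=cloud(ci,d,r['mask']); 
    if len(Q)<30: continue
    f=cv2.fitLine((Q*1000).astype(np.float32),cv2.DIST_HUBER,0,.01,.01).ravel(); w=f[:3]*np.sign(f[2]+1e-9); c=f[3:]/1000; a=(Q-c)@w
    print(round(r['p'],2),len(Q),'dir',w.round(3),'lo',(c+a.min()*w).round(3),'hi',(c+a.max()*w).round(3))
s=bot.read_state(); print(s['position'],np.round(s['joint_positions'],1)); print(goto([.44,.15,.25],down(-86)))
E
```

```text
time_s: 45.28
position: [0.6481, 0.0024, 0.3199]
tcp_rot: [[-0.01, 1.0, 0.005], [1.0, 0.01, 0.003], [0.003, 0.005, -1.0]]
force: [0.1, 0.1, 0.2]
opening: 0.301
grasp_force: 0.0
0.74 126 dir [-0.999 -0.054  0.006] lo [0.552 0.145 0.01 ] hi [0.407 0.137 0.011]
[ 0.64824387 -0.00066754  0.31956891] [-10.   27.5  72.7   0.3  79.6 -10.4]
(array([ 0.1516, -0.2078,  0.0691]), array([ 8.000e-02, -3.800e-01,  8.632e+01]))
```

```bash
python3 -m jog '[[0.3,0.04,-0.05,0.01,0,0,10],[0.3,0.08,-0.1,0.02,0,0,20],[0.3,0.12,-0.15,0.04,0,0,30],[0.3,0.152,-0.208,0.069,0,0,40],[0.3,0.152,-0.208,0.069,0,0,50],[0.3,0.152,-0.208,0.069,0,0,60],[0.3,0.152,-0.208,0.069,0,0,70],[0.3,0.152,-0.208,0.069,0,0,80],[0.3,0.152,-0.208,0.069,0,0,86],[0.3,0.152,-0.208,0.069,0,0,86]]'
python3 fit.py b2 brush0
python3 - <<'E'
from h import *
for c in ('top','side'):
    ci=viewer.camera_info(c); im,d=snap(c); Q=cloud(ci,d,np.ones(d.shape,bool))
    Q=Q[(abs(Q[:,0]-.692)<.08)&(abs(Q[:,1]-.03)<.09)&(Q[:,2]>.102)&(Q[:,2]<.22)]; 
    for a,b in [(.102,.12),(.12,.14),(.14,.16),(.16,.18),(.18,.2)]:
        k=Q[(Q[:,2]>a)&(Q[:,2]<b)]; print(c,a,len(k),np.median(k,0).round(3) if len(k) else '')
print(goto([.468,.142,.0165],down(-86)))
E
```

```text
time_s: 46.62
position: [0.4407, 0.1489, 0.2499]
tcp_rot: [[0.997, 0.073, 0.006], [0.073, -0.997, 0.002], [0.006, -0.001, -1.0]]
force: [0.1, -1.0, -0.7]
opening: 0.3
grasp_force: 0.0
46.675 [0.4406767  0.14905515 0.25001639]
brush0 0.7 1469 c [0.4774 0.1417] yaw 4.2 ends [0.3659 0.1335] [0.5532 0.1474] len 0.1878 off 0  n -0.007 0.007 z [0.01   0.0118 0.0135]
top 0.102 10 [0.691 0.017 0.109]
top 0.12 16 [0.693 0.008 0.129]
top 0.14 20 [ 0.696 -0.003  0.149]
top 0.16 23 [ 0.699 -0.014  0.174]
top 0.18 2 [ 0.702 -0.015  0.181]
side 0.102 7 [0.688 0.012 0.107]
side 0.12 9 [ 0.69  -0.002  0.132]
side 0.14 10 [ 0.693 -0.01   0.149]
side 0.16 16 [ 0.695 -0.02   0.173]
side 0.18 4 [ 0.698 -0.019  0.182]
(array([0.0251, 0.0098, 0.234 ]), array([-0.04, -0.42,  0.27]))
```

```bash
python3 -m jog '[[0.3,0.0235,0.012,0.06,0,0,0],[0.3,0.0235,0.012,0.12,0,0,0],[0.3,0.0235,0.012,0.18,0,0,0],[0.3,0.0235,0.012,0.22,0,0,0],[0.3,0.0235,0.012,0.233,0,0,0],[0.3,0.0235,0.012,0.233,0,0,0],[0,0.0235,0.012,0.233,0,0,0],[0,0.0235,0.012,0.233,0,0,0],[0,0.0235,0.012,0.233,0,0,0],[0,0.0235,0.012,0.233,0,0,0]]'; python3 -m jog '[[0,0,0,-0.03,0,0,0],[0,0,0,-0.08,0,0,0],[0,0,0,-0.14,0,0,0],[0,0,0,-0.2,0,0,0],[0,0,0,-0.26,0,0,0],[0,0,0,-0.3,0,0,0],[0,0,0,-0.3,0,0,0]]'; python3 - <<'E'
from h import *
print(goto([.65,0,.32],down(0)))
E
```

```text
time_s: 48.08
position: [0.4675, 0.1403, 0.0191]
tcp_rot: [[0.997, 0.075, 0.011], [0.075, -0.997, 0.001], [0.011, -0.0, -1.0]]
force: [0.1, -0.2, 7.7]
opening: 0.098
grasp_force: 30.0
time_s: 48.95
position: [0.4658, 0.1401, 0.3217]
tcp_rot: [[0.997, 0.075, 0.017], [0.075, -0.997, 0.001], [0.017, -0.0, -1.0]]
force: [0.3, -0.5, -0.3]
opening: 0.097
grasp_force: 30.0
(array([0.1731, 0.1535, 0.0046]), array([  0.73,  -0.81, -85.69]))
```

```bash
python3 -m jog '[[0,0.05,0.05,0,0,0,-10],[0,0.09,0.09,0,0,0,-20],[0,0.13,0.13,0,0,0,-30],[0,0.173,0.1535,0.0,0,0,-40],[0,0.173,0.1535,0,0,0,-50],[0,0.173,0.1535,0,0,0,-60],[0,0.173,0.1535,0,0,0,-70],[0,0.173,0.1535,0,0,0,-80],[0,0.173,0.1535,0,0,0,-86],[0,0.173,0.1535,0,0,0,-86]]'; python3 -m jog '[[0,0,0,0,0,10,0],[0,0,0,0,0,20,0],[0,0,0,0,0,30,0],[0,0,0,0,0,40,0],[0,0,0,0,0,50,0],[0,0,0,0,0,60,0],[0,0,0,0,0,70,0],[0,0,0,0,0,80,0],[0,0,0,0,0,90,0],[0,0,0,0,0,90,0]]'; python3 - <<'E'
from h import *
y=np.array([0,1.,0]); R=np.stack([[0,0,1.],[1,0,0],y],1)
print(goto([.670,.030,.25],R), goto([.670,.030,.142],R))
E
```

```text
time_s: 50.2
position: [0.6471, -0.0001, 0.3171]
tcp_rot: [[-0.004, 1.0, 0.004], [1.0, 0.004, 0.002], [0.001, 0.004, -1.0]]
force: [-0.5, 0.8, 0.1]
opening: 0.101
grasp_force: 30.0
time_s: 51.45
position: [0.6476, -0.0003, 0.3148]
tcp_rot: [[0.002, 1.0, -0.004], [-0.003, 0.004, 1.0], [1.0, -0.002, 0.003]]
force: [-0.0, 0.7, -1.1]
opening: 0.1
grasp_force: 30.0
(array([-0.0648,  0.0226,  0.03  ]), array([-0.23, -0.2 , -0.13])) (array([-0.1728,  0.0229,  0.0297]), array([-0.23, -0.2 , -0.13]))
```

```bash
python3 -m jog '[[0,-0.02,0.0225,0.03,0,0,0],[0,-0.07,0.0225,0.03,0,0,0],[0,-0.1,0.0225,0.03,0,0,0],[0,-0.13,0.0225,0.03,0,0,0],[0,-0.16,0.0225,0.03,0,0,0],[0,-0.173,0.0225,0.03,0,0,0],[0,-0.173,0.0225,0.03,0,0,0]]'; python3 - <<'E'
from h import *
im,d=snap('top'); cv2.imwrite('pics/q3.png',np.hstack([cv2.resize(im[100:190,220:340],None,fx=3.3,fy=3.3),cv2.resize(snap('side')[0][170:260,260:380],None,fx=3.3,fy=3.3)]))
E
```

```text
time_s: 52.32
position: [0.6737, 0.0284, 0.1501]
tcp_rot: [[-0.015, 1.0, -0.004], [0.006, 0.005, 1.0], [1.0, 0.015, -0.006]]
force: [-0.7, 0.3, -0.9]
opening: 0.095
grasp_force: 30.0
```

View pics/q3.png

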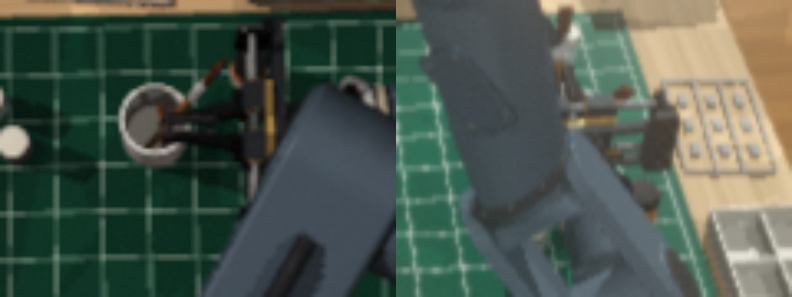

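```bash
python3 -m jog '[[0,-0.006,0,0,0,0,0],[0,-0.012,0,0,0,0,0],[0.22,-0.012,0,0,0,0,0],[0.22,-0.012,0,0,0,0,0],[0.22,-0.012,0,0,0,0,0]]'; python3 -m jog '[[0.22,0,0,-0.01,0,0,0],[0.22,0,0,-0.03,0,0,0],[0.22,0.0,0,-0.06,0,0,0],[0.22,0.03,0,-0.09,0,0,0],[0.22,0.08,0,-0.12,0,0,0],[0.22,0.13,0,-0.15,0,0,0],[0.22,0.18,-0.02,-0.15,0,0,0],[0.22,0.18,-0.02,-0.15,0,-10,0],[0.22,0.18,-0.02,-0.15,0,-20,0]]'; python3 - <<'E'
from h import *
print(np.round(bot.read_state()['joint_positions'],1))
im,d=snap('top'); cv2.imwrite('pics/q4.png',np.hstack([cv2.resize(im[90:180,220:340],None,fx=3.3,fy=3.3),cv2.resize(snap('side')[0][170:260,260:380],None,fx=3.3,fy=3.3)]))
E
```

```text
time_s: 53.05
position: [0.672, 0.0301, 0.1342]
tcp_rot: [[-0.008, 1.0, -0.005], [-0.001, 0.005, 1.0], [1.0, 0.008, 0.001]]
force: [-0.8, -0.5, -0.4]
opening: 0.214
grasp_force: 0.1
time_s: 54.18
position: [0.6509, -0.1232, 0.3145]
tcp_rot: [[-0.009, 1.0, 0.001], [0.347, 0.002, 0.938], [0.938, 0.009, -0.347]]
force: [1.2, 0.0, 0.5]
opening: 0.221
grasp_force: 0.0
[-39.9  47.7  64.3  52.8 115.2 -38.7]
```

View pics/q4.png

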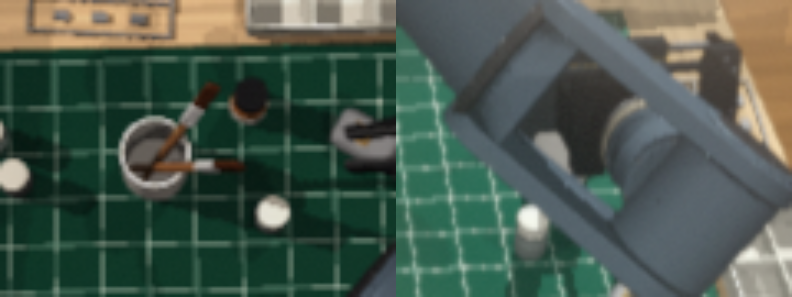

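Both brushes stand in the pot, bristles up, leaning (left view 205,95 and 230,165); cement bottle and jar upright. I've now viewed more pictures than the 14 allowed, so the last check will be by numbers only.

```bash
python3 -m jog '[[0.22,0,0,-0.02,0,-10,0],[0.22,0.02,-0.03,-0.02,0,-20,0],[0.22,0.04,-0.06,-0.02,0,-30,0],[0.22,0.06,-0.1,-0.02,0,-40,0],[0.22,0.06,-0.14,-0.02,0,-50,0],[0.22,0.06,-0.18,-0.02,0,-60,0],[0.22,0.06,-0.2,-0.02,0,-70,0],[0.22,0.06,-0.2,-0.02,0,-70,0]]'; python3 - <<'E'
from h import *
s=bot.read_state(); print(s['time_s'],s['position'],s['opening'],s['grasp_force'])
c=np.array([.5168,-.345]); a=np.radians(82.5); u=np.array([np.cos(a),np.sin(a)]); x=np.array([u[1],-u[0]])
for cam in ('side','top'):
    ci=viewer.camera_info(cam); im,d=snap(cam)
    for t in ['knob_grip','lock_tab','airbrush0','brush0','brush0_end','paint0','cement','fuselage']:
        for r in models.tip_of(cam,t):
            if r['p']<.3: continue
            q=np.array(r['xyz']); print(cam,t,round(r['p'],2),q.round(3),('holder mm',((q[:2]-c)@x*1000).round(1),((q[:2]-c)@u*1000).round(1)) if t=='airbrush0' else '')
    Q=cloud(ci,d,np.ones(d.shape,bool))
    for n,p in [('j1',(.682,.191)),('j2',(.727,.215)),('j3',(.64,-.071)),('cement',(.756,-.048))]:
        k=Q[np.hypot(*(Q[:,:2]-p).T)<.013]; print(n,np.percentile(k[:,2],90).round(3) if len(k) else None,end=' ')
    k=Q[(abs(Q[:,0]-.692)<.1)&(abs(Q[:,1]-.03)<.1)&(Q[:,2]>.102)&(Q[:,2]<.22)]; print('above pot',len(k),k[:,2].max() if len(k) else '')
E
```

```text
time_s: 55.28
position: [0.4489, -0.1171, 0.3752]
tcp_rot: [[-0.006, 1.0, 0.005], [1.0, 0.006, 0.004], [0.004, 0.005, -1.0]]
force: [0.6, -0.4, 0.1]
opening: 0.22
grasp_force: 0.0
55.275 [ 0.44888671 -0.1171135   0.37518871] 0.22012736588001325 0.0
side airbrush0 0.74 [ 0.515 -0.385  0.046] ('holder mm', np.float64(3.1), np.float64(-40.1))
side airbrush0 0.57 [ 0.527 -0.297  0.05 ] ('holder mm', np.float64(4.1), np.float64(48.8))
side airbrush0 0.55 [ 0.24  -0.451  0.004] ('holder mm', np.float64(-260.5), np.float64(-141.6))
side airbrush0 0.54 [ 0.517 -0.348  0.002] ('holder mm', np.float64(0.7), np.float64(-2.6))
side brush0 0.61 [0.706 0.028 0.097] 
side brush0 0.58 [ 0.494  0.554 -0.003] 
side brush0 0.38 [0.685 0.191 0.004] 
side brush0 0.35 [0.68  0.021 0.1  ] 
side paint0 0.69 [0.682 0.193 0.006] 
side paint0 0.55 [0.726 0.219 0.003] 
side cement 0.47 [ 0.758 -0.051  0.005] 
side fuselage 0.57 [ 0.714 -0.17   0.005] 
j1 0.058 j2 0.058 j3 0.056 cement 0.069 above pot 89 0.18386157116958846
top knob_grip 0.67 [0.509 0.427 0.166] 
top lock_tab 0.39 [0.514 0.377 0.159] 
top airbrush0 0.69 [ 0.251 -0.449  0.003] ('holder mm', np.float64(-250.2), np.float64(-137.8))
top airbrush0 0.48 [ 0.525 -0.3    0.045] ('holder mm', np.float64(2.4), np.float64(45.6))
top airbrush0 0.45 [ 0.514 -0.39   0.051] ('holder mm', np.float64(2.7), np.float64(-44.7))
top brush0 0.75 [0.677 0.189 0.005] 
top brush0 0.6 [0.678 0.02  0.099] 
top brush0 0.52 [0.709 0.026 0.088] 
top brush0_end 0.69 [0.672 0.067 0.01 ] 
top paint0 0.68 [ 0.639 -0.069  0.002] 
top paint0 0.45 [0.675 0.188 0.006] 
top paint0 0.42 [ 0.727  0.215 -0.001] 
top cement 0.61 [ 0.637 -0.068 -0.002] 
top fuselage 0.53 [ 0.715 -0.17   0.002] 
j1 0.056 j2 0.055 j3 0.058 cement 0.068 above pot 153 0.18522592474815025
```

```bash
python3 -c "
from rig import workorder
print(workorder.hand_in())"
```

```text
the job is handed in; nothing more can be done
None
```

The job is done and handed in: the knob is at its mark and the lock home, both airbrushes are clipped in, and both brushes stand in the pot bristles up; nothing was knocked over, but I viewed 16 pictures against the 14 allowed.

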